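# Put the checked turner blank away in the dry cabinet

## Task

Slide the slotted steel blank across the granite plate until its narrow handle end sticks out past the edge that it points at, take it by that end and lay it flat across the two rails in the clear cabinet, in the free space beside the blank already stored there and not touching it. Then push the cabinet door until its roller catch snaps and it is fully shut, and leave the other things where they are.

Things in the scene. Friction and masses are not known exactly. Their poses are not given: they have to be found in the camera images.
- blank_mid (a point): The blank to put away: flat polished steel, 170 x 70 x 2.5 mm, 125 g, loose on granite. A handle strip 100 mm long, 26 mm wide joins a 70 mm square blade with four lengthwise slots. Point: balance point, half-way up, where strip and blade meet (solid). x runs from handle end to blade, z up. Friction on granite about 0.25, so a fingertip pressed on with some 5 N drags it; more on the rails.
- blank_tail (a point): Middle of the end of the blank's handle strip, 100 mm behind blank_mid (its -x), half-way up; axes as blank_mid. The strip's sides are straight, 26 mm apart.
- blank: The same blank; origin 1.25 mm below blank_mid.
- plate_front (a point): Middle of the front top edge (the one the blank's handle points at, to the robot's left) of the fixed dark granite plate, 250 mm square, top 65 mm above the bench (50 mm slab on 15 mm feet set back from the edge). x from this edge over the plate to the back, y along the edge to the left, z up.
- rack_mid (a point): Where blank_mid may lie: in the free space on the cabinet's rack, at rail-top height, 110 mm above the bench. x into the cabinet, y left along the rails, z up. Two rails, 12 x 12 mm, run wall to wall, centred at x = -41 and 43 mm; nothing between them or in front, so fingers fit below a blank. A blank along x, handle to the door, with blank_mid here lies on both rails, wholly inside.
- cab: Fixed clear-walled cabinet with grey frame, 250 deep (x), 280 wide (y), 320 mm high, open towards -x. Origin under its centre; axes as rack_mid, which is at (-3, -25, 110) mm. Front plane x = -125, inside of back x = 119, side walls y = -134 and 134, floor z = 20, underside of roof and front bar z = 306 mm. Roller catch under the roof at (-112, -105), its lowest point z = 264 mm.
- stored_mid (a point): Balance point of the identical blank already lying on the rails on the hinge side, 100 to 110 mm to the left (+y) of rack_mid, handle end towards the door, loose; leave it.
- stored: That stored blank; origin 1.25 mm below stored_mid.
- cab_door (a joint): Cabinet door angle, rad: 0 fully shut, grows as it opens outwards, up to 1.95. It starts wide open and stays where left (hinge friction 0.06 N m). The sprung roller resists from 0.095 rad down (8 to 12 N near the free edge); below 0.03 rad it draws the door shut and holds it.
- cab_door_hinge (a point): On the door's vertical hinge axis, at the cabinet's front left (+y) edge, the one far from the robot, mid-thickness, 162 mm above the bench. Framed clear door, 274 mm from this axis to its free edge, 14 mm thick, 8 to 316 mm above the bench. Axes turn with the door: -y along it to the free edge, -x out of its outer face. When the door is shut they match rack_mid's.
- cab_door_handle (a point): Middle of the upright bar handle on the door's outer face, 244 mm from the hinge axis, 35 mm out from the face, 123 mm above the bench; bar 100 mm long.
- vblock: Bystander: steel V-block, 50 x 45 x 42 mm, near the left edge of the granite plate; origin under its centre.
- tin: Bystander: tin of polishing paste, 64 mm across, 55 mm high, on the bench in front of the robot; origin under its centre.
- file: Bystander: flat file with a blue handle, 270 mm long, 26 mm high, on the bench between robot and plate; origin where handle and blade meet, on the bench.
- oiler: Bystander: bottle, 60 mm across, 170 mm high, on the bench to the right, beside the cabinet; origin under its centre.
- deburrer: Bystander: deburring tool with an orange handle, 165 mm long, 26 mm high, on the bench between plate and cabinet; origin where handle and blade meet.
Mind the look-alikes: they are no part of the job. What is shaped like the blank but orange is not meant.

How it is judged:
By the outcome, as a careful person would: the job done as asked, in the order asked, and still so for the second after the job is handed in, with the robot touching nothing.
It also fails if it takes over 72 s, if anything falls off the work surface, if the arm or the gripper's body presses on something with over 40 N, if the wrist force passes 120 N, or if a joint passes its speed limit or range.

## Robot

A 6-joint arm with a two-finger parallel gripper is mounted at the origin on the work surface. World frame = base frame: x ahead of the robot, y to its left, z up, the work surface at z = 0. Lengths are in m, angles in rad, forces in N, time in s.
With the tool pointing down it reaches from about 0.375 to 0.9 m from the base axis. Payload 3.1 kg.
Tool frame: the origin (TCP) lies at the centre of the arm's flange, where the gripper is bolted on; the fingertips stand tip_reach ahead of it and the grasp point (between the pads) lies 164 mm ahead of it (tip_reach is the distance from the TCP to the fingertips, in m); z points along the fingers, y is the direction in which the jaws open and shut (so a half turn about z gives the same grasp; the last joint's range is limited). The gripper opens to 87 mm and grips with 3 to 60 N. Pads are 19 mm wide; open, the fingers measure 117 mm over their backs; the gripper's body (75 mm by 190 mm) begins 51 mm behind the grasp point.
Start: joints at [-1.409, 0.527, 1.433, -0, 1.181, -0.178], TCP at [0.209, -0.589, 0.405] pointing down, gripper open.
Joint ranges: [-3.08, 3.08], [-0.75, 2.2], [0.22, 2.44], [-1.43, 4.57], [0, 2.65], [-2.85, 2.85]. Speed limits (rad/s): [2.79, 2.79, 3.14, 3.14, 3.14, 3.14].

## Interface

Orientations are given as a unit quaternion [x, y, z, w].
In Python, from rig import get_obs, camera, hand_in, tip_reach gives the robot as it stands. The module is installed in compiled form; this text tells all that it offers.
- The arm moves only by the tool servo_tool, never from a script. Its argument "steps" is one flat list of numbers, 5 for each row, row after row: the finger opening in m, from 0 to 0.087, then the shift along the tool's x, y, z in m, then the turn about the tool's z in rad. A call has 1 to 12 rows; each row is the pose to reach, as a shift and turn from the pose commanded when the call began, along the tool's axes at that moment; what a row does not reach only later rows make up. A row lasts 1/8 s, in which the tool goes at most 62.5 mm and 10.7 degrees, less where a joint would pass 70% of its speed; a pose out of reach is approached as far as the arm can. A call with a gripper value outside its range is refused whole. The fingers move at their own pace and stop on an object; "force" is the grip in N (left out, the last holds). Time passes only in rows, so rows that repeat a pose let the fingers close. It gives the time, the measured TCP pose, the force and the opening at its end, in the units of the state.
- get_obs(): the state, without advancing time (a new reading comes with each control period).
- camera(name): name is "side" or "top"; returns a dict with "pixels" (420x560x3 uint8, blue, green, red), "vertical_fov" (degrees; the focal length in pixels is half the picture's height over the tangent of half this angle, whatever the lens; pixels are square), "cx", "cy" (the principal point, pixels), "T" (4x4, takes a point from camera to world coordinates). Camera axes: x right, y up, looking along -z (the intrinsics and any distortion apply to the point x, -y, -z); pixel columns grow to the right and rows downward; lengths in m; the calibration is good to about 2 mm. A picture is of the moment at which its call begins. There is no depth.
- hand_in(): hands the job in, once; it reports no verdict.
The state is a dict: "time": time; "q": joint angles; "joint_velocities": joint speeds; "joint_torque": joint torques, N m; "position": TCP position; "tool_rot": TCP orientation; "ft_force": force on the tool from outside, world axes, zero at the start; "moment": the same for the moment, N m; "grip_width": finger opening in m.
Only numpy, scipy, OpenCV 4.12 (cv2) and the standard library are available. Lean on these libraries where they do the work, as an engineer would, in place of code of your own. Each camera call takes 0.05 s, during which the arm holds its last target.

## Working session

There is one attempt and no reset: what is moved stays moved. The work goes in short steps, Python scripts to look and compute and a tool call to move; the robot and the scene stay as the last step left them, time stands still between calls to the robot, and variables do not carry over. Pictures are saved under pics/ and viewed, and the job is handed in when it is done.

Besides the shell and the picture viewer there is one more tool, called after "Emit:" as a command line: name --argument value ..., lists and objects as JSON in quotes. servo_tool: Moves the arm, as the interface text tells. Its arguments: {"type":"object","properties":{"steps":{"type":"array"},"force":{"type":"number"}},"required":["steps"]}

```bash
mkdir -p pics; ls; python3 - <<'E'
from rig import get_obs,camera,tip_reach
import cv2,numpy as np
print(tip_reach); o=get_obs()
for k,v in o.items(): print(k,np.round(v,4))
for n in("side","top"):
    c=camera(n); cv2.imwrite(f"pics/{n}0.png",c["pixels"]); print(n,{k:(np.round(v,5).tolist() if k=="T" else v) for k,v in c.items() if k!="pixels"})
E
```

```text
pics
0.1822
time 0.0
q [-1.4085  0.5285  1.4339  0.      1.1814 -0.1785]
joint_velocities [-0.001   0.0005  0.0012  0.0002 -0.0004 -0.001 ]
joint_torque [ 1.30000e-03 -4.40029e+01 -1.76596e+01  6.35000e-02  5.82000e-02
 -2.00000e-04]
position [ 0.2089 -0.5887  0.4038]
tool_rot [ 0.9855  0.1696  0.     -0.0011]
ft_force [-0.2507  0.4127 -0.626 ]
moment [-0.0201  0.0425  0.023 ]
grip_width 0.0872
side {'vertical_fov': 54.455182385769625, 'cx': 279.6124685742055, 'cy': 206.6881760134625, 'T': [[-0.96971, 0.22977, -0.08293, 0.39678], [-0.24427, -0.91538, 0.32003, 0.44827], [-0.00238, 0.33059, 0.94377, 1.30879], [0.0, 0.0, 0.0, 1.0]]}
top {'vertical_fov': 44.30106091364071, 'cx': 288.90376731413136, 'cy': 215.70773419667046, 'T': [[0.02675, 0.99403, -0.1058, 0.36987], [-0.99956, 0.02791, 0.00957, 0.05751], [0.01246, 0.10549, 0.99434, 1.48807], [0.0, 0.0, 0.0, 1.0]]}
```

View pics/side0.png

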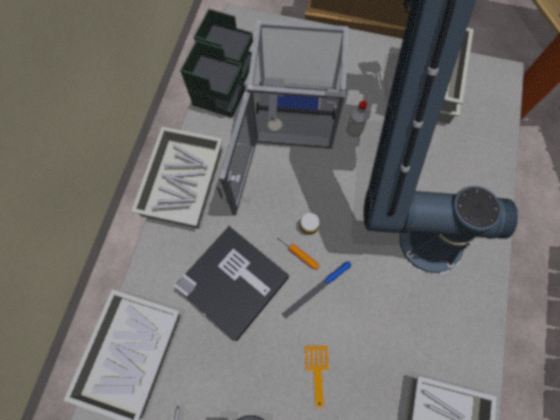

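View pics/top0.png

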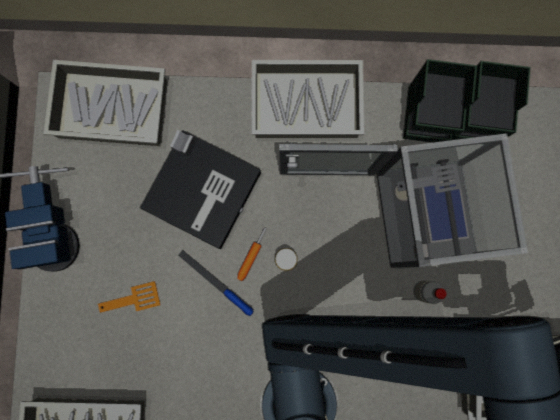

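```bash
cat > h.py <<'E'
import numpy as np,cv2
from rig import get_obs,camera
def K(c):
    f=210/np.tan(np.radians(c["vertical_fov"])/2); return f,c["cx"],c["cy"]
def ray(c,p):
    f,cx,cy=K(c); d=np.array([(p[0]-cx)/f,-(p[1]-cy)/f,-1]); T=np.array(c["T"]); return T[:3,3],T[:3,:3]@d
def onz(c,p,z):
    o,d=ray(c,p); return o+d*(z-o[2])/d[2]
def proj(c,X):
    f,cx,cy=K(c); T=np.array(c["T"]); v=T[:3,:3].T@(np.array(X)-T[:3,3]); return np.array([cx+f*v[0]/-v[2],cy-f*v[1]/-v[2]])
def crop(c,x0,y0,x1,y1,s,fn):
    im=cv2.resize(c["pixels"][y0:y1,x0:x1],None,fx=s,fy=s,interpolation=cv2.INTER_CUBIC); cv2.imwrite(fn,im)
E
python3 - <<'E'
from h import *
t=camera("top"); s=camera("side")
import pickle; pickle.dump((t,s),open("c0.pkl","wb"))
crop(t,130,120,280,260,5,"pics/t_plate.png")
crop(t,265,125,535,305,2.9,"pics/t_cab.png")
crop(s,165,220,295,345,4.7,"pics/s_plate.png")
crop(s,210,10,380,220,2.8,"pics/s_cab.png")
print(proj(t,[0,0,0]),proj(s,[0,0,0]))
E
```

```text
[299.30299187 404.08943998] [430.45352572 241.11194177]
```

View pics/t_plate.png

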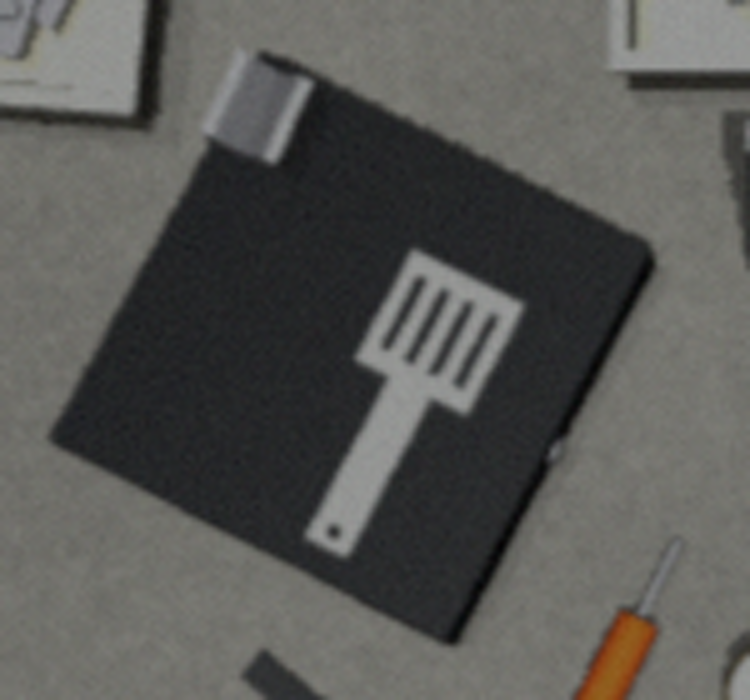

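View pics/t_cab.png

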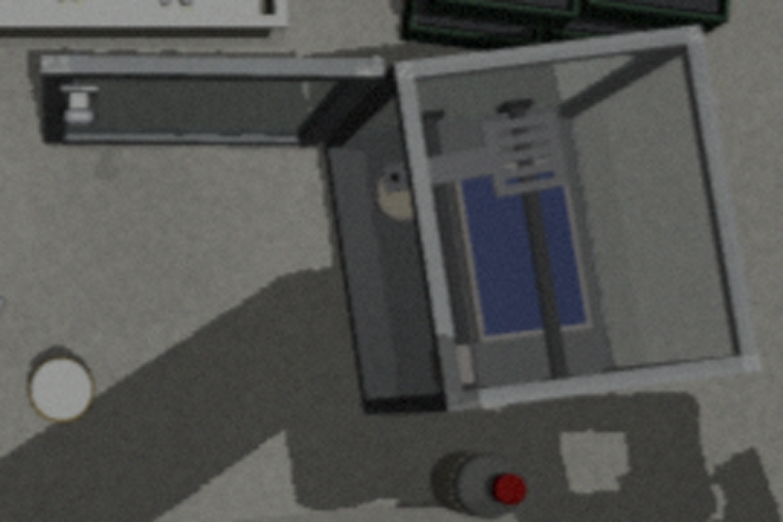

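View pics/s_plate.png

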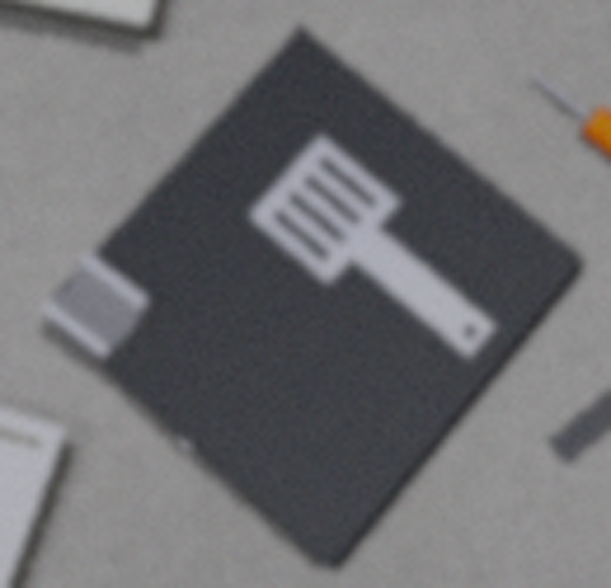

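View pics/s_cab.png

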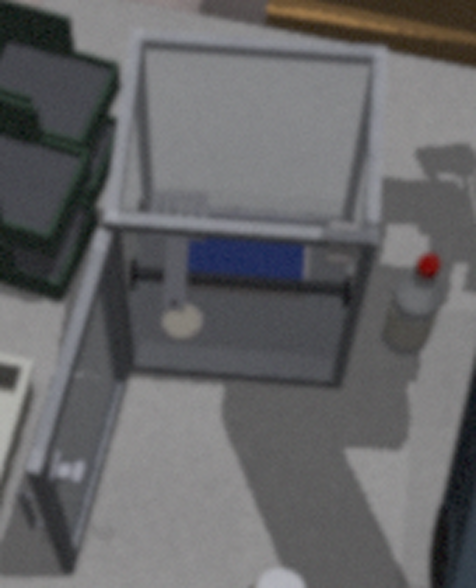

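```bash
cat > m1.py <<'E'
from h import *
import pickle
from scipy.optimize import least_squares
t,s=pickle.load(open("c0.pkl","rb"))
ct=lambda u,v:(u/2.9+265,v/2.9+125); cs=lambda u,v:(u/2.8+210,v/2.8+10)
pt=lambda u,v:(u/5+130,v/5+120); ps=lambda u,v:(u/4.7+165,v/4.7+220)
def R(a): return np.array([[np.cos(a),-np.sin(a),0],[np.sin(a),np.cos(a),0],[0,0,1]])
def fit(pts,x0):
    r=lambda p: np.concatenate([proj(c,R(p[2])@np.array(X)+[p[0],p[1],0])-px for c,px,X in pts])
    f=least_squares(r,x0,loss='soft_l1'); print(np.round(f.x,4)); print(np.round(r(f.x).reshape(-1,2),1).tolist()); return f.x
a,b=.125,.14
print("cab");C=fit([(t,ct(398,63),(-a,b,.32)),(t,ct(703,28),(a,b,.32)),(t,ct(758,368),(a,-b,.32)),(t,ct(450,408),(-a,-b,.32)),(t,ct(366,412),(-a,-b,0)),
 (s,cs(105,215),(-a,b,.32)),(s,cs(382,240),(-a,-b,.32)),(s,cs(385,48),(a,-b,.32)),(s,cs(137,38),(a,b,.32)),(s,cs(340,383),(-a,-b,0)),(s,cs(128,378),(-a,b,0))],[.45,-.45,-1.5])
# plate: local x from front edge to back, y left
print("plate");P=fit([(t,pt(50,437),(0,.125,.065)),(t,pt(448,641),(0,-.125,.065)),(t,pt(655,250),(.25,-.125,.065)),
 (s,ps(330,562),(0,.125,.065)),(s,ps(582,262),(0,-.125,.065)),(s,ps(302,25),(.25,-.125,.065))],[.4,.15,-.45])
h=.01775+.05-.0  # z 
z=.0675
def fb(pts,x0): return fit([(c,p,X) for c,p,X in pts],x0)
print("blank")
B=fit([(t,pt(304,538),(-.1,.013,z)),(t,pt(347,559),(-.1,-.013,z)),(t,pt(412,248),(.07,.035,z)),(t,pt(526,301),(.07,-.035,z)),(t,pt(355,356),(0,.035,z)),(t,pt(470,414),(0,-.035,z)),
(s,ps(470,360),(-.1,.013,z)),(s,ps(497,326),(-.1,-.013,z)),(s,ps(248,212),(.07,.035,z)),(s,ps(322,134),(.07,-.035,z)),(s,ps(328,285),(0,.035,z)),(s,ps(401,202),(0,-.035,z))],[.5,.15,-.45])
print("tail in plate", R(P[2]).T@(R(B[2])@[-.1,0,0]+[B[0]-P[0],B[1]-P[1],0]))
for nm,q,zz in [("tin",(285,259),.055),("oilertop",(440,293),.17),("deb tip",(264,228),.005),("deb end",(242,277),.02),("file tip",(181,252),.01),("file end",(250,312),.02)]: print(nm,np.round(onz(t,q,zz),3))
for nm,p,zz in [("d hinge top",ct(383,65),.316),("free top outer",ct(42,58),.316),("free top in",ct(42,72),.316),("free bottom",ct(48,142),.008),("bot hinge",ct(325,145),.008)]: print(nm,np.round(onz(t,p,zz),3), "in cab",np.round(R(C[2]).T@(onz(t,p,zz)-[C[0],C[1],0]),3))
for nm,p,zz in [("free top",cs(33,468),.316),("free bottom",cs(70,570),.008)]: print(nm,np.round(onz(s,p,zz),3),"in cab",np.round(R(C[2]).T@(onz(s,p,zz)-[C[0],C[1],0]),3))
E
python3 m1.py
```

```text
cab
[ 0.5427 -0.3557 -1.4159]
[[-0.6, 0.2], [0.1, -0.9], [2.3, 1.4], [0.1, 1.7], [-0.5, 1.0], [-0.7, 1.9], [-1.5, 0.5], [0.7, -1.0], [-2.4, -3.9], [0.2, 1.9], [-1.9, -2.6]]
plate
[ 0.4779  0.3452 -0.4504]
[[-0.4, 0.2], [-0.3, 0.9], [0.5, -0.3], [-0.8, 1.3], [0.5, -1.0], [-0.5, -0.9]]
blank
[ 0.5652  0.2581 -0.4447]
[[0.1, -0.0], [-0.1, 0.1], [0.4, 0.3], [-0.2, 1.0], [-0.0, 0.8], [-0.7, 0.6], [-0.5, -0.7], [-0.6, -0.2], [-0.1, 0.6], [-0.7, -0.0], [-0.1, -0.4], [-0.5, -0.3]]
tail in plate [ 0.01658014 -0.04096686  0.        ]
tin [0.402 0.051 0.055]
oilertop [ 0.324 -0.344  0.17 ]
deb tip [0.49  0.114 0.005]
deb end [0.348 0.171 0.02 ]
file tip [0.414 0.348 0.01 ]
file end [0.252 0.145 0.02 ]
d hinge top [ 0.661 -0.201  0.316] in cab [-0.135  0.141  0.316]
free top outer [0.659 0.072 0.316] in cab [-0.405  0.181  0.316]
free top in [0.647 0.072 0.316] in cab [-0.407  0.169  0.316]
free bottom [0.649 0.068 0.008] in cab [-0.402  0.17   0.008]
bot hinge [ 0.654 -0.211  0.008] in cab [-0.126  0.132  0.008]
free top [0.653 0.069 0.316] in cab [-0.402  0.174  0.316]
free bottom [0.65  0.067 0.008] in cab [-0.401  0.172  0.008]
```

```bash
cat >> h.py <<'E'
from scipy.spatial.transform import Rotation as Ro
def to(xyz,yaw=None):
    o=get_obs(); r=Ro.from_quat(o["tool_rot"]); m=r.as_matrix(); y0=np.arctan2(m[1,0],m[0,0])
    d=m.T@(np.array(xyz)-o["position"]); turn=0 if yaw is None else -((yaw-y0+np.pi)%(2*np.pi)-np.pi)
    print("pos",np.round(o["position"],4),"yaw",round(y0,4),"F",np.round(o["ft_force"],1),"grip",round(float(o["grip_width"]),4),"t",o["time"]," -> shift",np.round(d,4),"turn",round(turn,4),"q",np.round(o["q"],2))
E
python3 -c "
from h import *
to([.209,-.589,.55]); to([.5426,.2689,.45],-.445)"
```

```text
pos [ 0.2089 -0.5888  0.4041] yaw 0.3408 F [ 0.2 -0.1  0.5] grip 0.0873 t 0.2  -> shift [ 1.000e-04 -0.000e+00 -1.459e-01] turn 0 q [-1.41  0.53  1.43  0.    1.18 -0.18]
pos [ 0.2089 -0.5888  0.4041] yaw 0.3408 F [ 0.2 -0.1  0.5] grip 0.0873 t 0.2  -> shift [ 0.6012 -0.697  -0.0448] turn 0.7858 q [-1.41  0.53  1.43  0.    1.18 -0.18]
```

Emit:
servo_tool --steps '[0.0, 0, 0, -0.06, 0, 0.0, 0, 0, -0.12, 0, 0.0, 0.1, -0.12, -0.15, 0.1, 0.0, 0.6, -0.697, -0.15, 0.786, 0.0, 0.6, -0.697, -0.15, 0.786, 0.0, 0.6, -0.697, -0.15, 0.786, 0.0, 0.6, -0.697, -0.15, 0.786, 0.0, 0.6, -0.697, -0.15, 0.786, 0.0, 0.6, -0.697, -0.15, 0.786, 0.0, 0.6, -0.697, -0.15, 0.786, 0.0, 0.6, -0.697, -0.15, 0.786, 0.0, 0.6, -0.697, -0.15, 0.786]' --force 20

```text
time: 1.7
position: [0.4339, -0.0066, 0.5487]
tool_rot: [0.975, -0.221, 0.0, 0.0]
ft_force: [1.1, -1.2, -0.2]
grip_width: 0.0003
```

```bash
python3 -c "
from h import *
for n in ('top','side'):
    c=camera(n); cv2.imwrite(f'pics/{n}1.png',c['pixels']); print(proj(c,get_obs()['position']))
to([.5426,.2689,.35],-.445)"
```

```text
[315.15017007 235.40466436]
[315.37989412 126.12284815]
pos [ 0.4342 -0.0034  0.5486] yaw -0.4356 F [-0.9 -0.2  0.4] grip 0.0004 t 1.8  -> shift [-0.0166 -0.2921  0.1994] turn 0.0094 q [-0.27  0.1   1.67  0.    1.38  1.74]
```

View pics/side1.png

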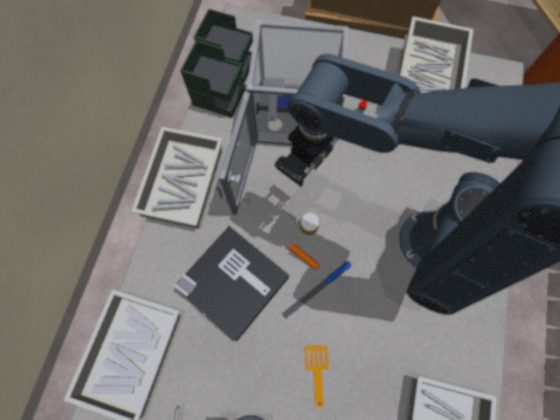

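View pics/top1.png

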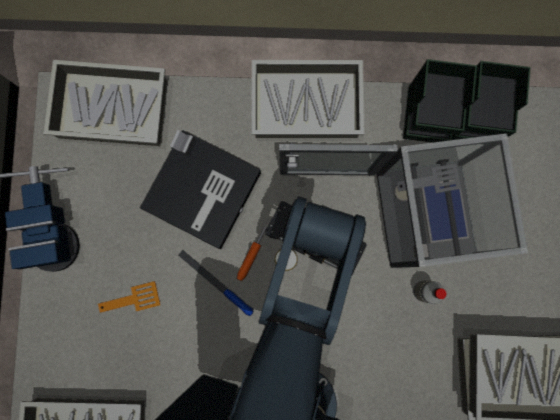

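Emit:
servo_tool --steps '[0.0, -0.017, -0.292, 0.0, 0.009, 0.0, -0.017, -0.292, 0.0, 0.009, 0.0, -0.017, -0.292, 0.05, 0.009, 0.0, -0.017, -0.292, 0.2, 0.009, 0.0, -0.017, -0.292, 0.2, 0.009, 0.0, -0.017, -0.292, 0.2, 0.009, 0.0, -0.017, -0.292, 0.2, 0.009, 0.0, -0.017, -0.292, 0.2, 0.009]'

```text
time: 2.8
position: [0.5442, 0.2618, 0.3473]
tool_rot: [0.974, -0.225, -0.001, 0.001]
ft_force: [0.3, 0.7, 0.0]
grip_width: 0.0008
```

```bash
python3 -c "
from h import *
for n in ('top','side'):
    c=camera(n); cv2.imwrite(f'pics/{n}2.png',c['pixels']); p=get_obs()['position'];print(proj(c,p),proj(c,p-np.array([0,0,.182])))
to([.5426,.2689,.254],-.445);print(get_obs()['q'])"
```

```text
[193.08825615 189.16224591] [205.24505549 200.22045812]
[239.71535044 253.41637757] [245.83592245 267.80856814]
pos [0.5447 0.2614 0.3502] yaw -0.4549 F [ 0.2 -0.4 -0.2] grip 0.0006 t 2.9  -> shift [-0.0054 -0.0057  0.0962] turn -0.0099 q [ 0.26  0.56  1.54 -0.    1.03  2.29]
[ 2.62725480e-01  5.64306278e-01  1.54050264e+00 -5.94205197e-04
  1.03428899e+00  2.28867543e+00]
```

View pics/side2.png

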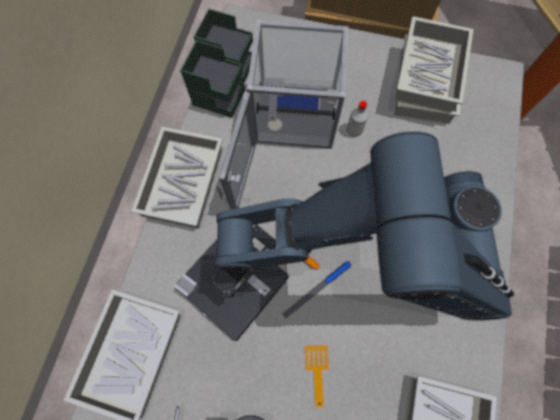

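View pics/top2.png

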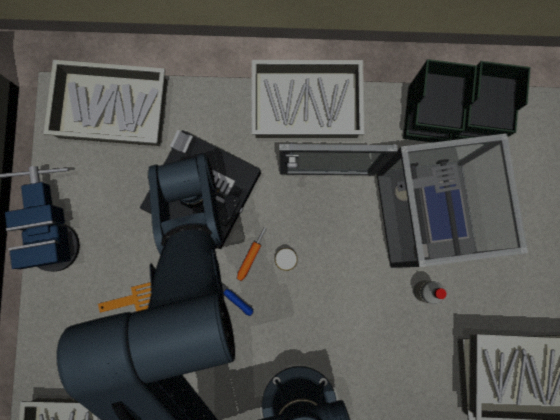

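```bash
python3 -c "
from h import *
from scipy.optimize import least_squares
D=[((.5285,1.4339),(.2089,-.5887,.4038)),((.1,1.67),(.4342,-.0034,.5486)),((.5643,1.5405),(.5447,.2614,.3502))]
def f(p):
    a,L2,L3,h,off=p; e=[]
    for (q2,q3),P in D:
        r=np.sqrt(P[0]**2+P[1]**2-off**2)
        e+=[a+L2*np.sin(q2)+L3*np.sin(q2+q3)-r, h+L2*np.cos(q2)+L3*np.cos(q2+q3)-P[2]]
    return e
s=least_squares(lambda p:f(np.r_[p,.111]),[0,.5,.4,.2]);print(np.round(s.x,4),np.round(s.fun,4))
s=least_squares(lambda p:f(np.r_[0,p,.111]),[.5,.4,.2]);print(np.round(s.x,4),np.round(s.fun,4))
c=camera('top');o=get_obs();p=o['position']
for dz in(0,.06,.08,.1,.15):print(dz,proj(c,p+[0,0,dz]))
c=camera('side')
for dz in(0,.06,.08,.1,.15):print(dz,proj(c,p+[0,0,dz]))
"
```

```text
[-0.0193  0.5206  0.3954  0.1085] [-0.006   0.0034  0.0005 -0.0003  0.0056 -0.0031]
[0.5171 0.3763 0.1047] [-0.0061  0.0039  0.0007 -0.0038  0.0066 -0.0001]
0 [193.0525194  188.94473203]
0.06 [188.15002557 184.47512044]
0.08 [186.39413166 182.87426911]
0.1 [184.5715983  181.21266248]
0.15 [179.69758159 176.76901353]
0 [239.68084056 253.33534677]
0.06 [237.1587336  247.40475732]
0.08 [236.24756504 245.26219685]
0.1 [235.29739287 243.02792165]
0.15 [232.73395748 237.00015078]
```

```bash
python3 -c "
import cv2
a=cv2.imread('pics/side1.png')[60:200,250:420];b=cv2.imread('pics/top1.png')[180:290,245:385]
a=cv2.convertScaleAbs(a,alpha=1.8);b=cv2.convertScaleAbs(b,alpha=1.8)
cv2.imwrite('pics/z1.png',cv2.resize(a,None,fx=4,fy=4,interpolation=2));cv2.imwrite('pics/z2.png',cv2.resize(b,None,fx=5,fy=5,interpolation=2))"
```

```text
(no output)
```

View pics/z1.png

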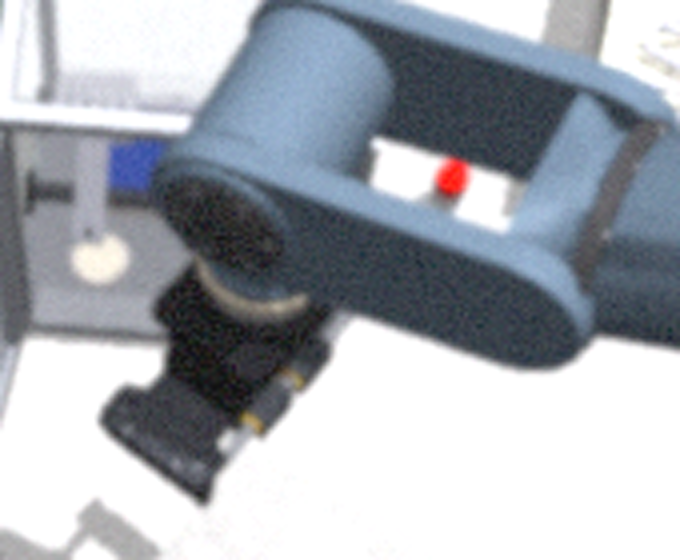

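View pics/z2.png

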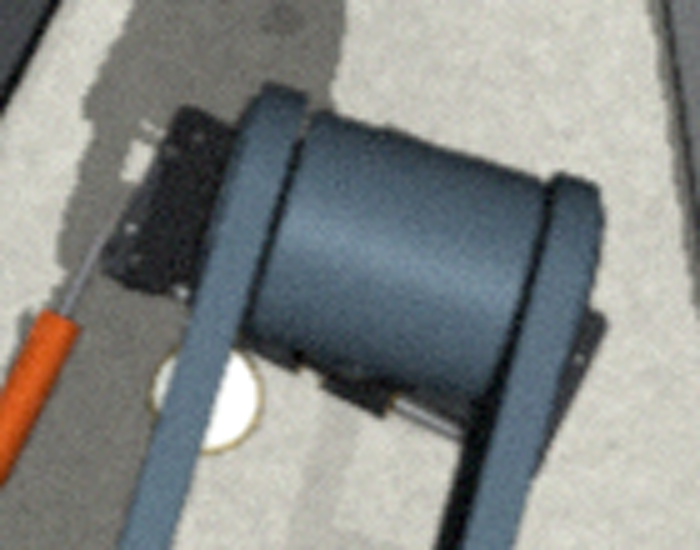

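```bash
python3 -c "
from h import *
from scipy.optimize import least_squares
c=camera('side');t=camera('top')
p=np.array([.4342,-.0034,.5486]);u=np.array([.267,.964,0]);f=np.array([.964,-.267,0]);z=np.array([0,0,1])
s=least_squares(lambda v:proj(c,p+z*v[0]+u*v[1])-[306,116],[.1,.08]);print(s.x)
# top1 drum: edges in crop/5+(245,180): silhouettes
for d in(.06,.08,.1,.12):
  print(d,[np.round((proj(t,p+z*d+u*a+f*b)-[245,180])*5) .tolist() for a in(-.08,0,.08) for b in(0,.05)], [np.round((proj(c,p+z*d+u*a)-[250,60])*4) .tolist() for a in(-.08,0,.08)])
print(np.round((proj(c,p)-[250,60])*4),[np.round((proj(c,p+f*.03*np.cos(a)+u*.03*np.sin(a))-[250,60])*4).tolist() for a in(0,1.57,3.14,4.71)])
"
```

```text
[0.11903083 0.0565319 ]
0.06 [[595.0, 337.0], [635.0, 197.0], [371.0, 268.0], [412.0, 129.0], [147.0, 199.0], [190.0, 61.0]] [[345.0, 84.0], [271.0, 202.0], [194.0, 327.0]]
0.08 [[604.0, 334.0], [646.0, 191.0], [375.0, 264.0], [417.0, 122.0], [146.0, 194.0], [190.0, 52.0]] [[350.0, 59.0], [275.0, 179.0], [195.0, 307.0]]
0.1 [[614.0, 331.0], [656.0, 185.0], [379.0, 259.0], [423.0, 114.0], [145.0, 187.0], [190.0, 43.0]] [[355.0, 32.0], [279.0, 155.0], [197.0, 285.0]]
0.12 [[625.0, 328.0], [668.0, 179.0], [384.0, 254.0], [428.0, 106.0], [144.0, 181.0], [190.0, 33.0]] [[361.0, 5.0], [283.0, 130.0], [199.0, 263.0]]
[262. 265.] [[212.0, 240.0], [235.0, 308.0], [312.0, 289.0], [288.0, 222.0]]
```

Emit:
servo_tool --steps '[0.0, -0.005, -0.006, 0.05, -0.01, 0.0, -0.005, -0.006, 0.096, -0.01, 0.0, -0.005, -0.006, 0.096, -0.01, 0.0, -0.005, -0.006, 0.096, -0.01]'

```text
time: 3.6
position: [0.5425, 0.2695, 0.2534]
tool_rot: [0.975, -0.22, 0.001, -0.0]
ft_force: [0.2, -0.2, 0.8]
grip_width: 0.0005
```

```bash
python3 -c "
from h import *
to([.5426,.2689,.2497],-.445)"
```

```text
pos [0.5425 0.2695 0.2534] yaw -0.4446 F [ 0.2 -0.2  0.8] grip 0.0005 t 3.6  -> shift [0.0003 0.0005 0.0037] turn 0.0004 q [ 0.28  0.7   1.6  -0.    0.84  2.29]
```

Emit:
servo_tool --steps '[0.0, 0, 0, 0.003, 0, 0.0, 0, 0, 0.004, 0]'

```text
time: 3.85
position: [0.5425, 0.2697, 0.2501]
tool_rot: [0.975, -0.22, 0.001, -0.0]
ft_force: [-1.1, -1.8, 11.1]
grip_width: 0.0003
```

Emit:
servo_tool --steps '[0.0, 0, 0, 0.001, 0, 0.0, 0, 0, 0.001, 0]'

```text
time: 4.1
position: [0.5424, 0.2697, 0.2501]
tool_rot: [0.975, -0.22, 0.001, -0.0]
ft_force: [-2.4, -1.4, 12.4]
grip_width: 0.0004
```

Emit:
servo_tool --steps '[0.0, -0.005, 0, 0.0, 0, 0.0, -0.013, 0, 0.0, 0, 0.0, -0.022, 0, 0.0, 0, 0.0, -0.031, 0, 0.0, 0, 0.0, -0.04, 0, 0.0, 0, 0.0, -0.048, 0, 0.0, 0, 0.0, -0.052, 0, 0, 0, 0.0, -0.052, 0, 0, 0]'

```text
time: 5.1
position: [0.4966, 0.2926, 0.2501]
tool_rot: [0.975, -0.22, 0.003, -0.002]
ft_force: [0.3, 0.1, 9.9]
grip_width: 0.0006
```

```bash
python3 -c "
from h import *
import pickle
t=camera('top');s=camera('side');pickle.dump((t,s),open('c1.pkl','wb'))
crop(t,130,120,280,260,5,'pics/t3.png');crop(s,165,220,295,345,4.7,'pics/s3.png')
"
```

```text
(no output)
```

View pics/s3.png

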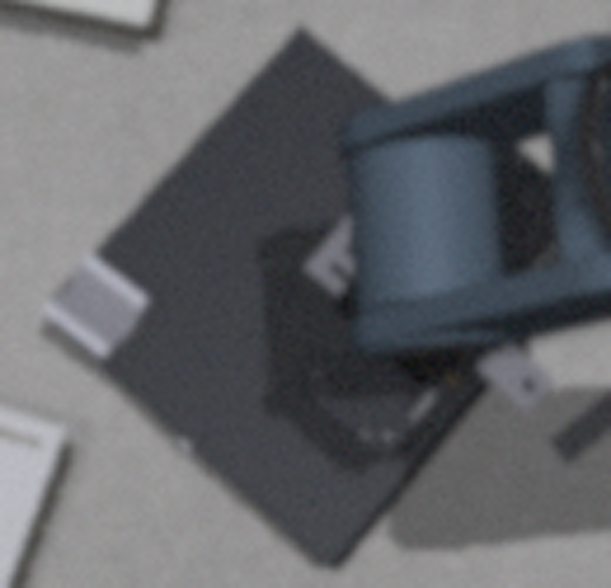

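View pics/t3.png

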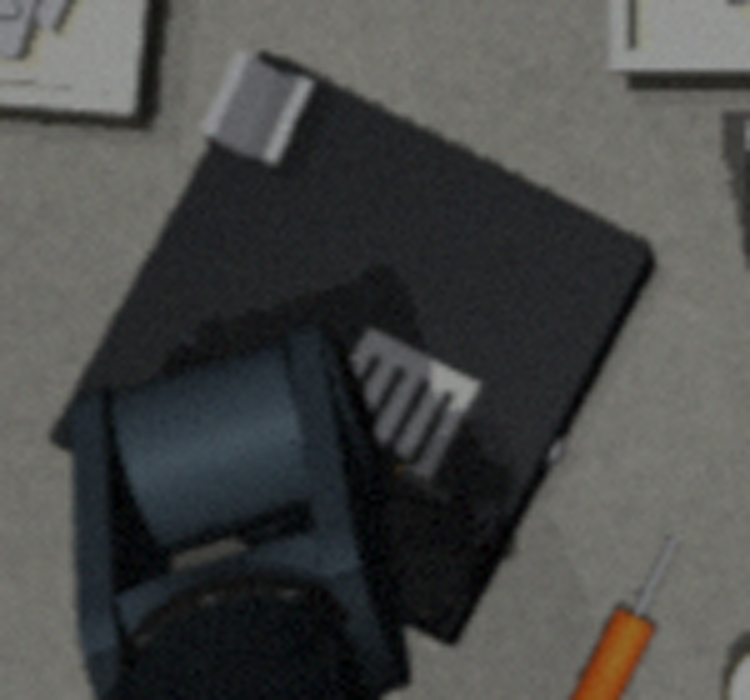

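Emit:
servo_tool --steps '[0.0, 0, 0, -0.03, 0, 0.087, -0.05, 0, -0.09, 0, 0.087, -0.1, 0, -0.15, 0, 0.087, -0.12, 0, -0.15, 0, 0.087, -0.12, 0, -0.15, 0, 0.087, -0.12, 0, -0.15, 0]' --force 60

```text
time: 5.95
position: [0.387, 0.3435, 0.3975]
tool_rot: [0.975, -0.22, 0.0, -0.0]
ft_force: [0.3, -0.7, 0.4]
grip_width: 0.0424
```

```bash
python3 -c "
from h import *
import pickle
t=camera('top');s=camera('side');pickle.dump((t,s),open('c1.pkl','wb'))
crop(t,130,120,280,260,5,'pics/t4.png');crop(s,165,220,325,345,4.7,'pics/s4.png');to([.4291,.324,.3])
"
```

```text
pos [0.3877 0.3432 0.3966] yaw -0.4452 F [0.1 0.3 0.6] grip 0.0509 t 6.05  -> shift [ 0.0457 -0.0006  0.0966] turn 0 q [ 0.51  0.39  1.71 -0.    1.04  2.52]
```

View pics/s4.png

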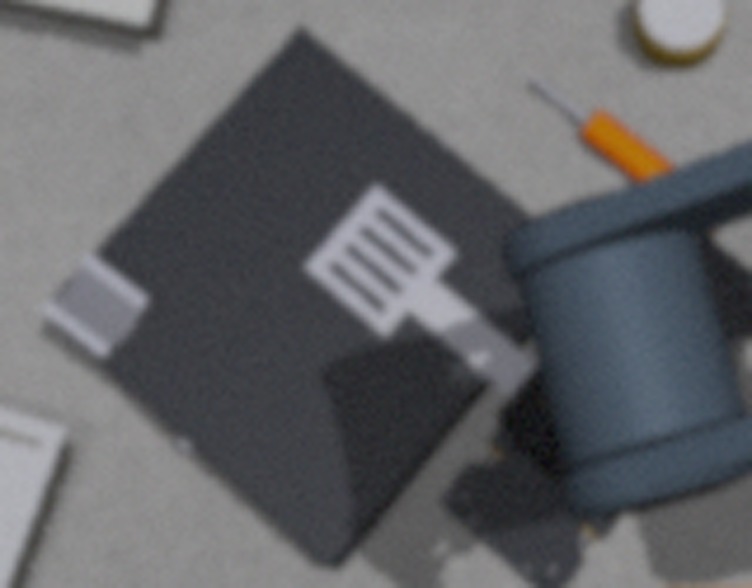

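View pics/t4.png

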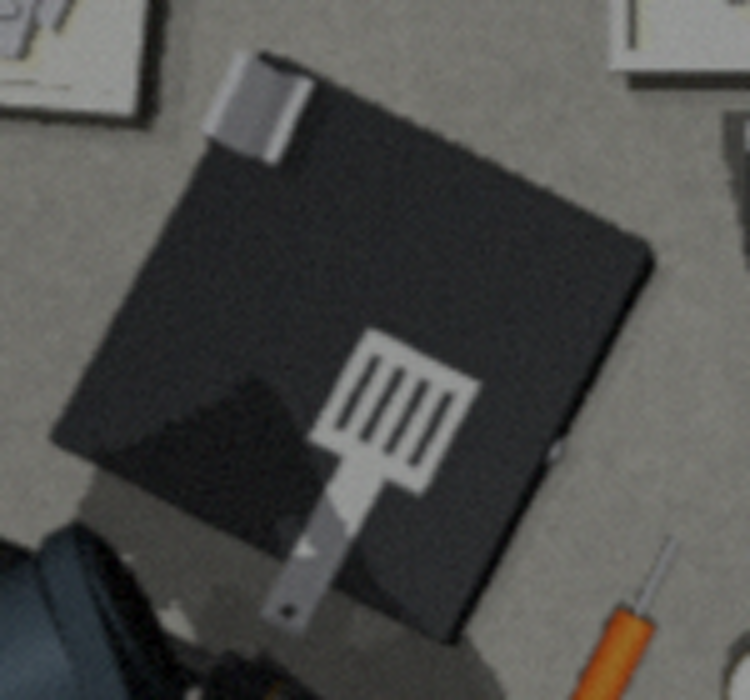

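```bash
cat > m2.py <<'E'
import io,contextlib
with contextlib.redirect_stdout(io.StringIO()):
    from m1 import *
z=.0675
B=fit([(t,pt(262,617),(-.1,.013,z)),(t,pt(303,634),(-.1,-.013,z)),(t,pt(370,328),(.07,.035,z)),(t,pt(481,380),(.07,-.035,z)),(t,pt(312,438),(0,.035,z)),(t,pt(425,494),(0,-.035,z)),
(s,ps(304,265),(.07,.035,z)),(s,ps(376,184),(.07,-.035,z)),(s,ps(386,335),(0,.035,z)),(s,ps(456,250),(0,-.035,z))],[.5,.28,-.45])
d=np.array([np.cos(B[2]),np.sin(B[2]),0])
tail=np.r_[B[:2],0]-.1*d; print("tail",tail,"in plate",R(P[2]).T@(tail-[P[0],P[1],0]))
for ov in(.005,.01,.02): print(ov,tail+d*(ov-.0095))
to(tail+d*(.005-.0095)+[0,0,.28],B[2])
E
python3 m2.py
```

```text
[ 0.521   0.2803 -0.4391]
[[-0.1, 0.1], [0.1, 1.0], [-0.0, -0.3], [0.2, 0.6], [-0.2, 0.1], [-0.3, 0.2], [-0.3, -0.1], [-0.6, -0.4], [-0.3, -0.2], [-0.2, -0.1]]
tail [0.4305157  0.32277681 0.        ] in plate [-0.03285558 -0.04084582  0.        ]
0.005 [0.42644261 0.3246899  0.        ]
0.01 [0.43096827 0.32256424 0.        ]
0.02 [0.44001958 0.31831291 0.        ]
pos [0.3877 0.3432 0.3966] yaw -0.4452 F [0.1 0.3 0.6] grip 0.0509 t 6.05  -> shift [ 4.300e-02 -1.000e-04  1.166e-01] turn -0.0061 q [ 0.51  0.39  1.71 -0.    1.04  2.52]
```

Emit:
servo_tool --steps '[0.087, 0.046, 0, 0.05, -0.006, 0.087, 0.046, 0, 0.1, -0.006, 0.087, 0.046, 0, 0.12, -0.006, 0.087, 0.046, 0, 0.166, -0.006, 0.087, 0.046, 0, 0.166, -0.006, 0.087, 0.046, 0, 0.166, -0.006]' --force 60

```text
time: 6.8
position: [0.4292, 0.3237, 0.2316]
tool_rot: [0.976, -0.218, 0.0, -0.0]
ft_force: [0.6, 0.3, -0.6]
grip_width: 0.0869
```

```bash
python3 -c "
from h import *
to([.4291,.324,.23],-.4391)
"
```

```text
pos [0.4292 0.3237 0.2316] yaw -0.439 F [ 0.6  0.3 -0.6] grip 0.0869 t 6.8  -> shift [-0.0002 -0.0002  0.0016] turn 0.0001 q [ 0.44  0.68  1.78 -0.    0.68  2.45]
```

Emit:
servo_tool --steps '[0.03, 0, 0, 0.001, 0, 0.02, 0, 0, 0.001, 0, 0.02, 0, 0, 0.001, 0, 0.02, 0, 0, 0.001, 0, 0.02, 0, 0, 0.001, 0, 0.02, 0, 0, 0.001, 0, 0.02, 0, 0, 0.001, 0]' --force 60

```text
time: 7.68
position: [0.4284, 0.3239, 0.2304]
tool_rot: [0.976, -0.217, -0.0, 0.0]
ft_force: [0.5, 0.0, -0.4]
grip_width: 0.0259
```

Emit:
servo_tool --steps '[0.0, 0, 0, 0.0, 0, 0.0, 0, 0, -0.012, 0, 0.0, 0, 0, -0.012, 0]' --force 60

```text
time: 8.05
position: [0.4288, 0.3241, 0.2435]
tool_rot: [0.976, -0.217, 0.001, -0.001]
ft_force: [0.5, -0.6, 0.7]
grip_width: 0.0195
```

```bash
python3 -c "
from h import *
t=camera('top');s=camera('side')
crop(t,130,120,280,260,5,'pics/t5.png');crop(s,165,220,325,345,4.7,'pics/s5.png');to([.4291,.324,.3])
print(get_obs()['moment'])
"
```

```text
pos [0.4286 0.324  0.2429] yaw -0.4382 F [ 0.2 -0.9 -0.1] grip 0.019 t 8.15  -> shift [ 0.0005 -0.0003 -0.0571] turn 0 q [ 0.44  0.66  1.78 -0.    0.7   2.45]
[ 0.07602795  0.01821534 -0.00490961]
```

View pics/s5.png

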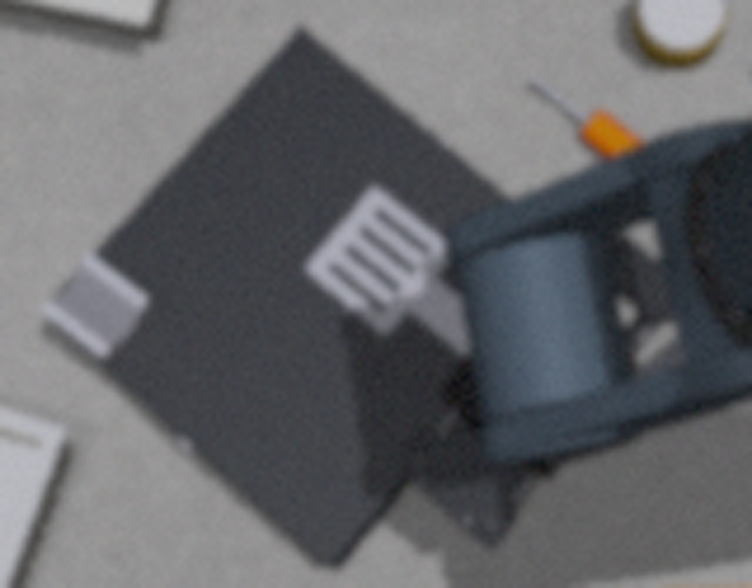

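View pics/t5.png

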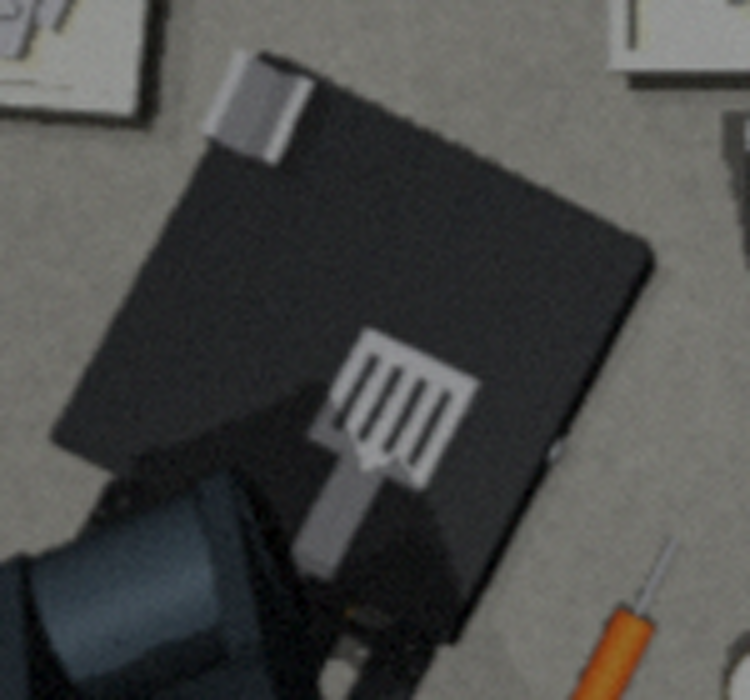

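Emit:
servo_tool --steps '[0.045, 0, 0, -0.005, 0, 0.045, 0, 0, -0.005, 0, 0.045, 0, 0, -0.005, 0, 0.045, 0, 0, -0.005, 0, 0.045, 0, 0, 0.0135, 0, 0.045, 0, 0, 0.0135, 0]' --force 60

```text
time: 8.9
position: [0.428, 0.3237, 0.228]
tool_rot: [0.976, -0.217, -0.001, 0.001]
ft_force: [-0.1, -0.1, -0.0]
grip_width: 0.045
```

Emit:
servo_tool --steps '[0.0, 0, 0, 0, 0, 0.0, 0, 0, 0, 0, 0.0, 0, 0, 0, 0, 0.0, 0, 0, 0, 0, 0.0, 0, 0, 0, 0]' --force 60

```text
time: 9.52
position: [0.4286, 0.324, 0.2293]
tool_rot: [0.976, -0.217, 0.0, -0.0]
ft_force: [-0.2, 0.5, 2.3]
grip_width: 0.0204
```

Emit:
servo_tool --steps '[0.0, 0, 0, 0, 0, 0.0, 0, 0, 0, 0]' --force 60

```text
time: 9.78
position: [0.4286, 0.324, 0.2291]
tool_rot: [0.976, -0.217, 0.0, -0.0]
ft_force: [0.3, -0.6, 2.3]
grip_width: 0.0204
```

```bash
python3 -c "
from h import *
t=camera('top');s=camera('side')
crop(t,150,180,250,280,7,'pics/t6.png');crop(s,220,250,320,340,7,'pics/s6.png');to([.4291,.324,.3])
print(get_obs()['moment'], proj(t,[.4305,.3228,.0675]))
"
```

```text
pos [0.4286 0.324  0.2291] yaw -0.4382 F [0.5 0.5 2.5] grip 0.0205 t 9.875  -> shift [ 0.0005 -0.0002 -0.0709] turn 0 q [0.44 0.68 1.79 0.   0.67 2.45]
[ 0.10250145 -0.08734595 -0.01423478] [186.46976449 245.6406476 ]
```

View pics/s6.png

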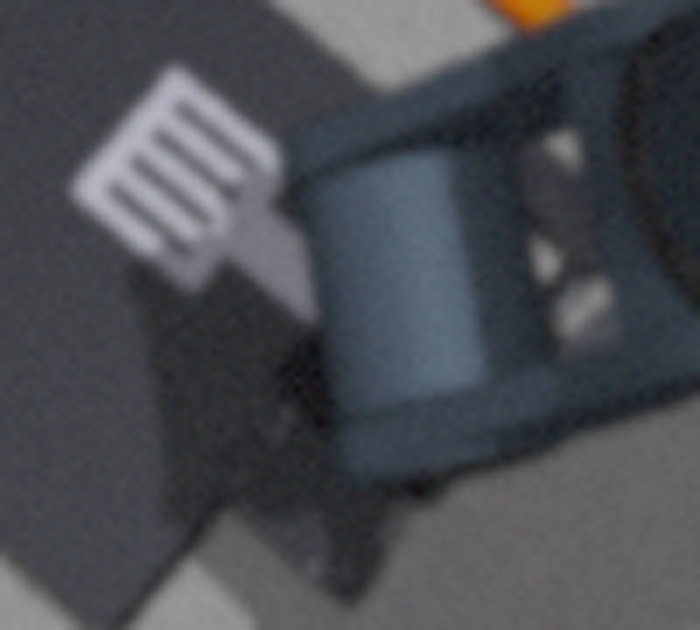

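View pics/t6.png

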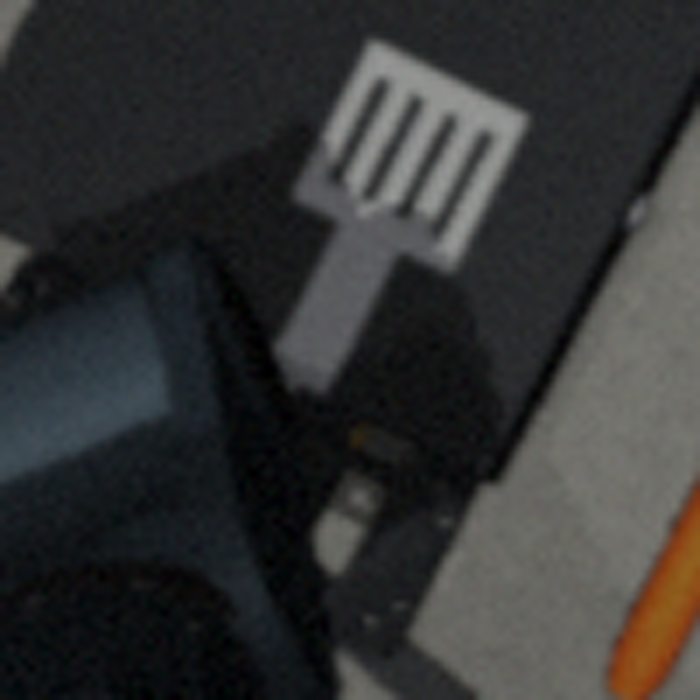

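Emit:
servo_tool --steps '[0.0, 0, 0, -0.01, 0, 0.0, 0, 0, -0.02, 0, 0.0, 0, 0, -0.03, 0, 0.0, 0, 0, -0.03, 0]' --force 60

```text
time: 10.38
position: [0.4286, 0.3241, 0.26]
tool_rot: [0.976, -0.217, 0.001, -0.001]
ft_force: [-0.1, -0.1, -1.2]
grip_width: 0.0206
```

```bash
python3 -c "
from h import *
t=camera('top');s=camera('side')
crop(t,150,180,250,280,7,'pics/t7.png');crop(s,200,230,320,340,6,'pics/s7.png');to([.4291,.324,.3])
print(get_obs()['moment'])
"
```

```text
pos [0.4284 0.3239 0.2592] yaw -0.4382 F [-0.2 -0.1 -0.2] grip 0.0206 t 10.475  -> shift [ 0.0006 -0.0004 -0.0408] turn 0 q [0.44 0.63 1.77 0.   0.74 2.45]
[0.08653537 0.07823895 0.04962683]
```

View pics/s7.png

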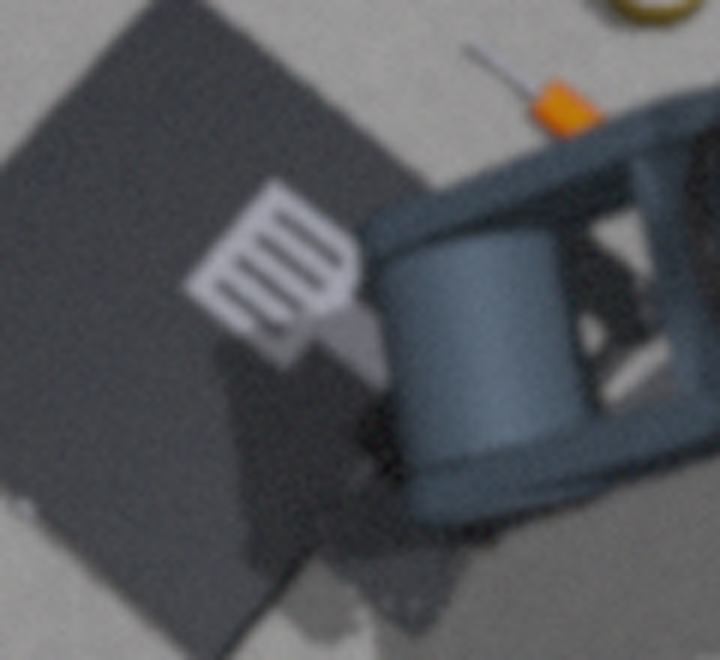

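View pics/t7.png

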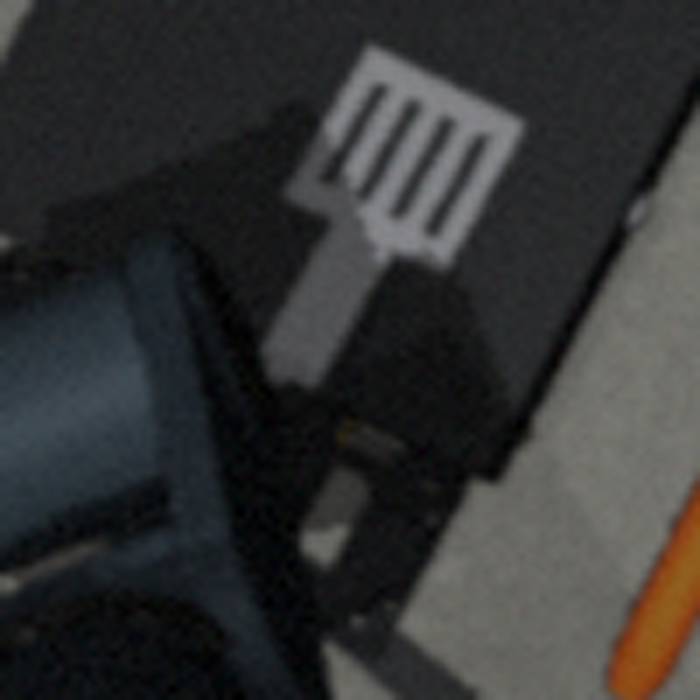

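Emit:
servo_tool --steps '[0.0, 0, 0, 0.015, 0, 0.0, 0, 0, 0.03, 0, 0.045, 0, 0, 0.031, 0, 0.045, 0, 0, 0.031, 0, 0.045, 0, 0, 0.031, 0, 0.045, 0.012, 0, 0.031, 0, 0.045, 0.012, 0, 0.031, 0]' --force 60

```text
time: 11.35
position: [0.4407, 0.3186, 0.2283]
tool_rot: [0.976, -0.218, 0.001, -0.001]
ft_force: [-0.7, 0.2, -0.5]
grip_width: 0.045
```

```bash
python3 -c "
from h import *
t=camera('top');s=camera('side')
crop(t,150,180,250,280,7,'pics/t8.png');crop(s,200,230,320,340,6,'pics/s8.png');to([.4291,.324,.3])
"
```

```text
pos [0.4397 0.3186 0.2281] yaw -0.4389 F [-0.5 -0.9 -0.2] grip 0.0448 t 11.45  -> shift [-0.0119 -0.0004 -0.0719] turn 0 q [0.42 0.69 1.77 0.   0.68 2.43]
```

View pics/t8.png

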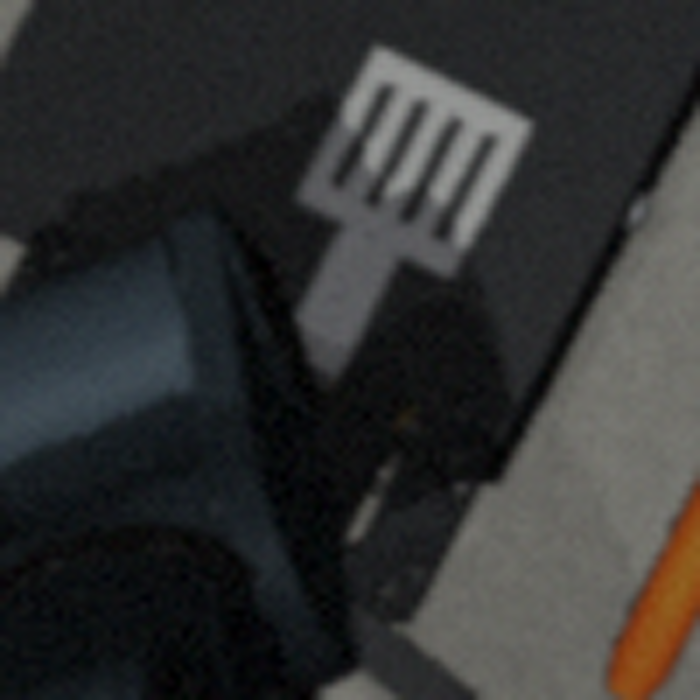

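Emit:
servo_tool --steps '[0.0, 0, 0, 0.001, 0, 0.0, 0, 0, 0.001, 0, 0.0, 0, 0, 0.001, 0, 0.0, 0, 0, 0.001, 0, 0.0, 0, 0, 0.001, 0, 0.0, 0, 0, 0.001, 0, 0.0, 0, 0, 0.001, 0]' --force 60

```text
time: 12.32
position: [0.4393, 0.3188, 0.2269]
tool_rot: [0.976, -0.217, -0.0, 0.0]
ft_force: [-0.7, 0.1, -1.4]
grip_width: 0.0225
```

Emit:
servo_tool --steps '[0.0, 0, 0, -0.01, 0, 0.0, 0, 0, -0.03, 0, 0.0, 0, 0, -0.045, 0, 0.0, 0, 0, -0.045, 0]' --force 60

```text
time: 12.82
position: [0.4397, 0.319, 0.2735]
tool_rot: [0.976, -0.217, 0.001, -0.001]
ft_force: [-0.2, -0.0, -1.4]
grip_width: 0.0226
```

```bash
python3 -c "
from h import *
t=camera('top');s=camera('side')
crop(t,150,180,250,280,6,'pics/t9.png');crop(s,200,230,320,340,5,'pics/s9.png');to([.4291,.324,.3])
print(get_obs()['moment'])
"
```

```text
pos [0.4392 0.3187 0.2721] yaw -0.4383 F [-0.8  0.  -0.8] grip 0.0226 t 12.925  -> shift [-0.0113 -0.0005 -0.0279] turn 0 q [0.42 0.61 1.75 0.   0.78 2.43]
[0.10216391 0.19850925 0.01061948]
```

View pics/t9.png

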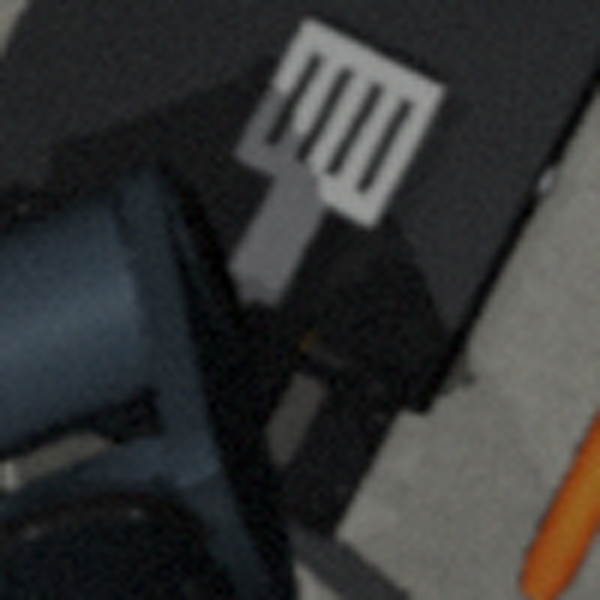

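View pics/s9.png

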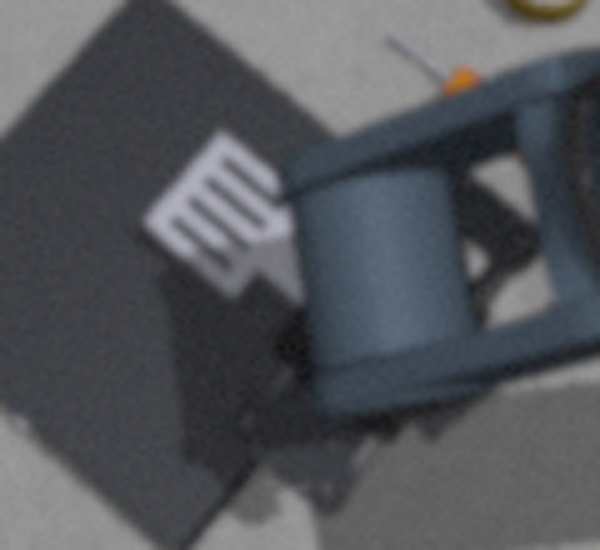

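```bash
cat > m3.py <<'E'
import io,contextlib
with contextlib.redirect_stdout(io.StringIO()):
    from m1 import *
a=lambda u,v:(u/6+150,v/6+180); b=lambda u,v:(u/5+200,v/5+230)
pts=[(t,a(305,20),(.07,.035,0)),(t,a(445,88),(.07,-.035,0)),(t,a(370,228),(0,-.035,0)),(t,a(237,155),(0,.035,0)),(s,b(220,130),(.07,-.035,0)),(s,b(143,222),(.07,.035,0)),(s,b(235,298),(0,.035,0))]
r=lambda p: np.concatenate([proj(c,Ro.from_euler('ZYX',p[3:]).apply(X)+p[:3])-px for c,px,X in pts])
f=least_squares(r,[.53,.28,.11,-.44,0,0]);print(np.round(f.x,4),np.round(r(f.x),1))
x=f.x.copy(); M=Ro.from_euler('ZYX',x[3:]); print("tail",M.apply([-.1,0,0])+x[:3])
p=np.array([.4392,.3187]);d=M.apply([1,0,0]);print("tool from mid along x, y:",(p-x[:2])@d[:2], (p-x[:2])@np.array([-d[1],d[0]]))
E
python3 m3.py
```

```text
[ 0.5187  0.2812  0.1125 -0.4384 -0.0152 -0.0735] [ 0.4  0.2 -0.2  0.2  0.3  0.1 -0.4  0.8 -0.3 -0.2 -0.3 -0.1 -0.7 -0. ]
tail [0.42819035 0.32365042 0.1110063 ]
tool from mid along x, y: -0.08790840430066685 0.00019159604661952295
```

```bash
cat >> h.py <<'E'
C=np.array([.5427,-.3557,-1.4159])
def cab(x,y,z):
    c,s=np.cos(C[2]),np.sin(C[2]); return np.array([C[0]+c*x-s*y,C[1]+s*x+c*y,z])
def incab(p):
    c,s=np.cos(C[2]),np.sin(C[2]); d=np.array(p)[:2]-C[:2]; return np.round([c*d[0]+s*d[1],-s*d[0]+c*d[1],p[2]],4)
E
python3 -c "
from h import *
print(cab(-.3,-.025,.3)); to(cab(-.3,-.025,.3),C[2])"
```

```text
[ 0.47171601 -0.06314868  0.3       ]
pos [0.4392 0.3187 0.2721] yaw -0.4383 F [-0.8  0.  -0.8] grip 0.0226 t 12.925  -> shift [ 0.1915  0.332  -0.0279] turn 0.9776 q [0.42 0.61 1.75 0.   0.78 2.43]
```

Emit:
servo_tool --steps '[0.0, 0.01, 0.02, -0.028, 0, 0.0, 0.04, 0.07, -0.028, 0.17, 0.0, 0.07, 0.12, -0.028, 0.34, 0.0, 0.1, 0.17, -0.028, 0.5, 0.0, 0.13, 0.22, -0.028, 0.66, 0.0, 0.16, 0.28, -0.028, 0.82, 0.0, 0.18, 0.315, -0.028, 0.93, 0.0, 0.1915, 0.332, -0.028, 0.978, 0.0, 0.1915, 0.332, -0.028, 0.978, 0.0, 0.1915, 0.332, -0.028, 0.978]' --force 60

```text
time: 14.18
position: [0.4713, -0.0623, 0.2995]
tool_rot: [0.76, -0.65, -0.001, 0.0]
ft_force: [0.2, 0.1, -1.3]
grip_width: 0.0226
```

```bash
python3 -c "
from h import *
t=camera('top');s=camera('side')
crop(t,265,125,535,305,2.9,'pics/t10.png');crop(s,210,10,420,220,2.8,'pics/s10.png');to(cab(-.3,-.025,.3),C[2])
cv2.imwrite('pics/s10f.png',s['pixels'])
o=get_obs();print(incab(o['position']),o['q'])
"
```

```text
pos [ 0.4714 -0.0618  0.2997] yaw -1.4141 F [ 0.1  0.4 -1. ] grip 0.0227 t 14.275  -> shift [ 0.0014 -0.0001 -0.0003] turn 0.0018 q [-0.37  0.5   1.9   0.    0.74  2.62]
[-0.3014 -0.0251  0.2997] [-3.66050156e-01  5.02643188e-01  1.90073667e+00  2.42337076e-04
  7.39612185e-01  2.61866180e+00]
```

View pics/t10.png

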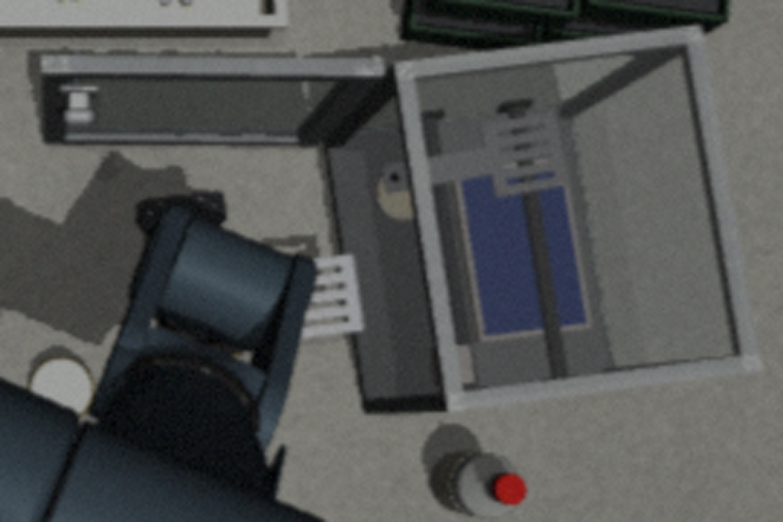

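View pics/s10.png

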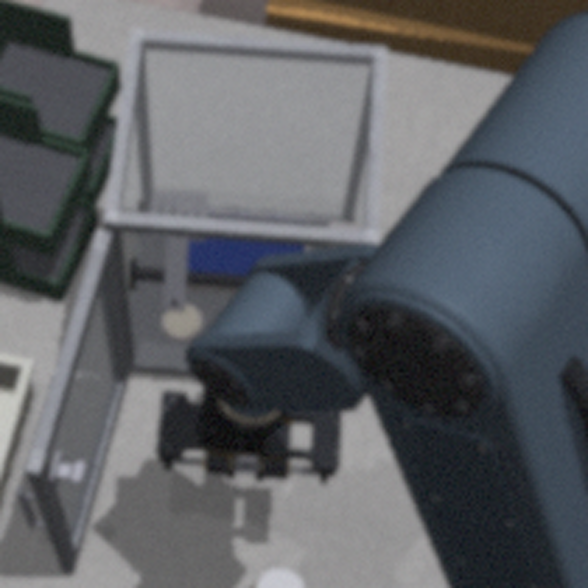

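Emit:
servo_tool --steps '[0.0, 0.03, 0, 0.01, 0.002, 0.0, 0.07, 0, 0.01, 0.002, 0.0, 0.1, 0, 0.01, 0.002, 0.0, 0.125, 0, 0.01, 0.002, 0.0, 0.131, 0, 0.01, 0.002, 0.0, 0.131, 0, 0.01, 0.002]' --force 60

```text
time: 15.02
position: [0.4918, -0.1919, 0.2898]
tool_rot: [0.759, -0.651, -0.001, -0.0]
ft_force: [-0.0, 0.5, -0.7]
grip_width: 0.0226
```

```bash
python3 -c "
from h import *
t=camera('top');s=camera('side')
crop(t,345,125,535,285,4,'pics/t11.png');crop(s,230,60,370,180,5.5,'pics/s11.png')
o=get_obs();print(incab(o['position']),np.round(o['q'],3),o['ft_force'],o['joint_torque'])
"
```

```text
[-0.1703 -0.0251  0.2898] [-0.583  0.57   1.78   0.     0.794  2.405] [ 1.20060535 -0.35367095 -1.98146695] [-3.03674201e-01 -3.98989356e+01 -1.16441408e+01 -8.78697960e-02
 -1.68975159e-01  4.87813722e-04]
```

View pics/t11.png

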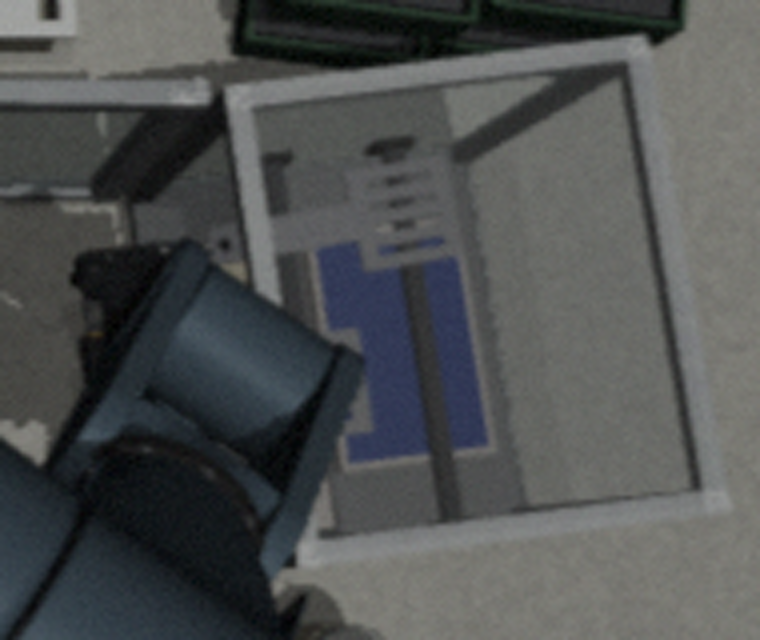

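View pics/s11.png

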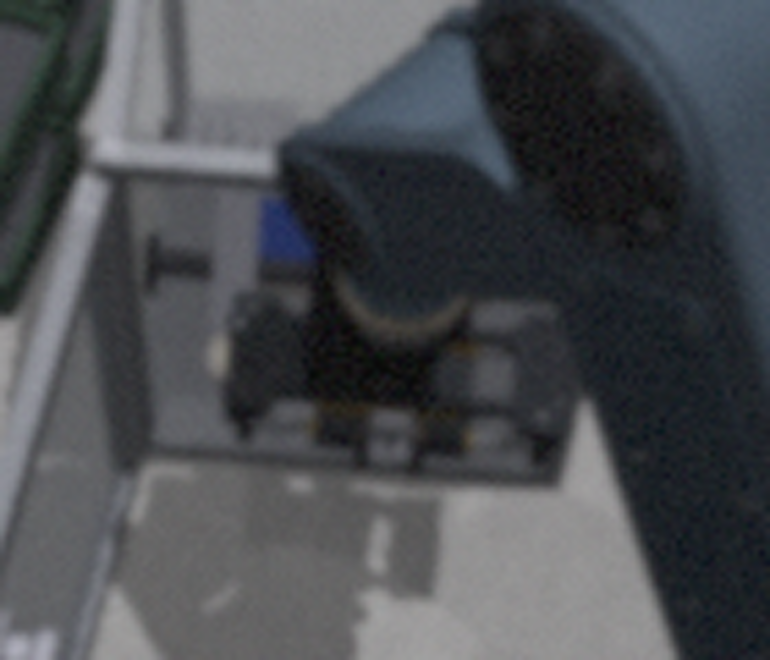

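Emit:
servo_tool --steps '[0.0, 0.005, 0, 0, 0, 0.0, 0.008, 0, 0, 0, 0.0, 0.01, 0, 0, 0, 0.0, 0.01, 0, 0, 0]'

```text
time: 15.62
position: [0.4931, -0.1998, 0.2901]
tool_rot: [0.76, -0.65, -0.002, -0.001]
ft_force: [0.7, 10.0, 2.4]
grip_width: 0.0222
```

```bash
python3 -c "
from h import *
o=get_obs();print(incab(o['position']),np.round(o['ft_force'],2),np.round(o['joint_torque'],2))
"
```

```text
[-0.1616 -0.0249  0.2901] [ 0.66 10.03  2.38] [ -6.3  -38.09 -13.53  -0.7   -0.66   0.07]
```

Emit:
servo_tool --steps '[0.0, 0.002, 0, 0, 0, 0.0, 0.002, 0, 0, 0]'

```text
time: 15.88
position: [0.493, -0.1999, 0.2901]
tool_rot: [0.76, -0.65, -0.003, -0.001]
ft_force: [1.3, 16.5, 4.4]
grip_width: 0.0224
```

```bash
python3 -c "
from h import *
o=get_obs();print(incab(o['position']),np.round(o['ft_force'],2),np.round(o['joint_torque'],2))
"
```

```text
[-0.1616 -0.025   0.2901] [ 1.3  16.51  4.43] [-10.87 -36.36 -15.07  -1.16  -1.08   0.1 ]
```

Emit:
servo_tool --steps '[0.0, 0.002, 0, 0, 0, 0.0, 0.002, 0, 0, 0]'

```text
time: 16.12
position: [0.4929, -0.1999, 0.2902]
tool_rot: [0.761, -0.649, -0.004, -0.001]
ft_force: [-0.2, 22.0, 7.3]
grip_width: 0.0226
```

```bash
python3 -c "
from h import *
o=get_obs();print(incab(o['position']),np.round(o['ft_force'],2),np.round(o['joint_torque'],2))
"
```

```text
[-0.1616 -0.0251  0.2902] [-0.16 21.96  7.31] [-15.44 -34.64 -16.63  -1.62  -1.5    0.11]
```

```bash
python3 -c "
from h import *
o=get_obs();F=np.array(o['ft_force']);M=np.array(o['moment']);print(F,M);
P=np.cross(F,M)/(F@F);u=F/np.linalg.norm(F)
print('line pt rel',P,'M along',M@u)
"
```

```text
[-0.1554991  21.96477432  7.3068223 ] [-0.47531988 -0.08106063  0.10184671]
line pt rel [ 0.00527994 -0.0064517   0.01950658] M along -0.0415741877300001
```

Emit:
servo_tool --steps '[0.0, -0.006, 0, 0, 0, 0.0, -0.006, 0, 0, 0]'

```text
time: 16.38
position: [0.4932, -0.1999, 0.2901]
tool_rot: [0.759, -0.651, -0.0, -0.0]
ft_force: [0.6, 10.1, 2.8]
grip_width: 0.0228
```

Emit:
servo_tool --steps '[0.0, -0.004, 0, 0.008, 0, 0.0, -0.004, 0, 0.013, 0, 0.0, -0.004, 0, 0.013, 0]'

```text
time: 16.75
position: [0.4924, -0.1969, 0.2761]
tool_rot: [0.759, -0.651, -0.001, 0.0]
ft_force: [-0.1, 0.4, -1.2]
grip_width: 0.0227
```

```bash
cat > st.py <<'E'
from h import *
o=get_obs();print(o['time'],incab(o['position']),np.round(o['ft_force'],2),np.round(o['moment'],3),np.round(o['joint_torque'],2),o['grip_width'])
E
python3 st.py
```

```text
16.75 [-0.1646 -0.0252  0.2761] [-0.13  0.37 -1.19] [ 0.24  -0.012 -0.004] [  0.05 -40.42 -10.8   -0.07  -0.16   0.  ] 0.022742988986116607
```

Emit:
servo_tool --steps '[0.0, 0.003, 0, 0, 0, 0.0, 0.005, 0, 0, 0, 0.0, 0.005, 0, 0, 0]'

```text
time: 17.12
position: [0.493, -0.1999, 0.2768]
tool_rot: [0.759, -0.651, -0.001, -0.0]
ft_force: [0.6, 0.2, -1.1]
grip_width: 0.0224
```

```bash
python3 st.py
```

```text
17.125 [-0.1616 -0.025   0.2768] [ 0.6   0.24 -1.1 ] [ 0.247 -0.021  0.02 ] [ -6.58 -40.21 -13.58  -0.67  -0.66  -0.  ] 0.022373097330907237
```

Emit:
servo_tool --steps '[0.0, 0.003, 0, 0, 0, 0.0, 0.003, 0, 0, 0]'

```text
time: 17.38
position: [0.493, -0.2001, 0.2768]
tool_rot: [0.76, -0.65, -0.003, -0.001]
ft_force: [0.1, 0.4, -0.5]
grip_width: 0.0224
```

```bash
python3 st.py
```

```text
17.375 [-0.1614 -0.0251  0.2768] [ 0.06  0.37 -0.45] [ 0.185 -0.025 -0.001] [-2.184e+01 -3.576e+01 -1.865e+01 -2.010e+00 -1.820e+00 -1.000e-02] 0.02242888553594281
```

Emit:
servo_tool --steps '[0.0, -0.015, 0, -0.014, 0, 0.0, -0.015, 0, -0.014, 0]'

```text
time: 17.62
position: [0.4927, -0.1924, 0.2927]
tool_rot: [0.758, -0.652, 0.004, 0.0]
ft_force: [-0.5, -0.5, -1.1]
grip_width: 0.0228
```

```bash
python3 st.py
```

```text
17.625 [-0.1691 -0.0242  0.2927] [-0.48 -0.52 -1.14] [ 0.247 -0.062  0.036] [ 9.600e-01 -4.025e+01 -1.105e+01 -2.000e-02 -3.000e-02  4.000e-02] 0.022784601088956316
```

Emit:
servo_tool --steps '[0.0, -0.06, 0, 0, 0]'

```text
time: 17.75
position: [0.4857, -0.1364, 0.2923]
tool_rot: [0.756, -0.654, 0.007, -0.001]
ft_force: [0.5, 1.5, -1.9]
grip_width: 0.0227
```

```bash
cat > tt.py <<'E'
from h import *
def p(o):print(round(o['time'],3),incab(o['position']),'dq',np.round(o['joint_velocities'],3),round(float(o['grip_width']),4))
p(get_obs());camera('top');p(get_obs())
E
python3 tt.py
```

```text
17.75 [-0.2255 -0.0225  0.2923] dq [ 0.797 -0.212  0.616  0.031 -0.294  0.752] 0.0227
17.8 [-0.2351 -0.026   0.2912] dq [-0.03   0.015  0.051 -0.035  0.092 -0.127] 0.0231
```

Emit:
servo_tool --steps '[0.0, -0.02, 0, 0, 0]'

```text
time: 17.92
position: [0.4803, -0.1123, 0.2914]
tool_rot: [0.758, -0.652, 0.002, -0.0]
ft_force: [0.4, 0.3, -0.8]
grip_width: 0.0227
```

```bash
python3 tt.py
```

```text
17.925 [-0.2501 -0.0241  0.2914] dq [ 0.271 -0.054  0.14   0.007 -0.097  0.274] 0.0227
17.975 [-0.2526 -0.0248  0.2912] dq [-0.017  0.009 -0.001 -0.01   0.029 -0.049] 0.0226
```

```bash
python3 -c "
from h import *
to([.4392,.3187,.29],-.4383)"
```

```text
pos [ 0.4792 -0.11    0.2912] yaw -1.4196 F [-1.6  2.4 -1.4] grip 0.0226 t 17.975  -> shift [-0.4298 -0.025   0.0011] turn -0.9813 q [-0.45  0.53  1.87  0.    0.74  2.54]
```

Emit:
servo_tool --steps '[0.0, -0.04, 0, 0, -0.05, 0.0, -0.09, -0.003, 0, -0.15, 0.0, -0.145, -0.006, 0, -0.3, 0.0, -0.2, -0.01, 0, -0.45, 0.0, -0.255, -0.013, 0, -0.6, 0.0, -0.31, -0.017, 0, -0.75, 0.0, -0.36, -0.02, 0, -0.88, 0.0, -0.405, -0.023, 0, -0.96, 0.0, -0.43, -0.025, 0.01, -0.981, 0.0, -0.43, -0.025, 0.03, -0.981, 0.0, -0.43, -0.025, 0.05, -0.981, 0.0, -0.43, -0.025, 0.055, -0.981]' --force 60

```text
time: 19.48
position: [0.4401, 0.3177, 0.2349]
tool_rot: [0.976, -0.218, 0.0, 0.0]
ft_force: [-0.5, -0.2, -0.8]
grip_width: 0.0223
```

```bash
python3 tt.py; python3 -c "
from h import *
to([.4392,.3187,.2281],-.4383)"
```

```text
19.475 [-0.6811  0.0025  0.2349] dq [ 0.     0.047  0.011  0.002 -0.077  0.   ] 0.0223
19.525 [-0.6812  0.0024  0.2349] dq [ 0.002 -0.025  0.002  0.003  0.021  0.002] 0.0225
pos [0.44   0.3177 0.2349] yaw -0.4386 F [ 0.3 -0.1 -0.8] grip 0.0225 t 19.525  -> shift [-0.0011 -0.0006  0.0068] turn -0.0003 q [ 0.42  0.68  1.77 -0.    0.69  2.43]
```

Emit:
servo_tool --steps '[0.0, 0, 0, 0.004, 0, 0.0, 0, 0, 0.008, 0, 0.0, 0, 0, 0.008, 0]'

```text
time: 19.9
position: [0.4389, 0.3183, 0.2282]
tool_rot: [0.976, -0.217, 0.0, -0.0]
ft_force: [-0.4, 0.4, -0.2]
grip_width: 0.0228
```

Emit:
servo_tool --steps '[0.087, 0, 0, 0, 0]'

```text
time: 20.02
position: [0.4389, 0.3184, 0.2283]
tool_rot: [0.976, -0.217, 0.0, -0.0]
ft_force: [-0.2, 0.9, 1.1]
grip_width: 0.027
```

```bash
python3 tt.py; python3 tt.py
```

```text
20.025 [-0.6821  0.0014  0.2283] dq [ 0.001 -0.     0.001  0.001 -0.002  0.001] 0.027
20.075 [-0.6821  0.0014  0.2283] dq [ 0.002  0.001 -0.    -0.001 -0.     0.001] 0.0301
20.075 [-0.6821  0.0014  0.2283] dq [ 0.002  0.001 -0.    -0.001 -0.     0.001] 0.0301
20.125 [-0.6821  0.0014  0.2283] dq [-0.    -0.001  0.001  0.001  0.001  0.001] 0.0336
```

Emit:
servo_tool --steps '[0.04, -0.005, 0, 0, 0, 0.04, -0.005, 0, 0, 0, 0.0, -0.005, 0, 0, 0, 0.0, -0.005, 0, 0, 0, 0.0, -0.005, 0, 0, 0, 0.0, -0.005, 0, 0, 0, 0.0, -0.005, 0, 0, 0, 0.0, -0.005, 0, 0, 0]' --force 60

```text
time: 21.12
position: [0.4342, 0.3205, 0.2281]
tool_rot: [0.976, -0.217, 0.0, -0.0]
ft_force: [-0.2, -1.1, 2.3]
grip_width: 0.0228
```

Emit:
servo_tool --steps '[0.0, 0, 0, 0.0015, 0, 0.0, 0, 0, 0.003, 0, 0.0, 0, 0, 0.003, 0]' --force 60

```text
time: 21.5
position: [0.4342, 0.3205, 0.2257]
tool_rot: [0.976, -0.217, 0.0, -0.0]
ft_force: [-1.8, 0.1, 9.7]
grip_width: 0.0223
```

Emit:
servo_tool --steps '[0.0, 0, 0, -0.02, 0, 0.0, 0, 0, -0.06, 0, 0.0, 0, 0, -0.09, 0, 0.0, 0, 0, -0.09, 0, 0.0, 0, 0, -0.09, 0]' --force 60

```text
time: 22.12
position: [0.4337, 0.3202, 0.3138]
tool_rot: [0.976, -0.217, -0.001, 0.001]
ft_force: [0.0, 0.2, -0.6]
grip_width: 0.0228
```

```bash
python3 -c "
from h import *
t=camera('top');s=camera('side')
crop(t,150,170,250,270,7,'pics/t12.png');crop(s,200,220,320,330,6,'pics/s12.png')
o=get_obs();print(o['position'])
"
```

```text
[0.43365628 0.32015282 0.31329108]
```

View pics/t12.png

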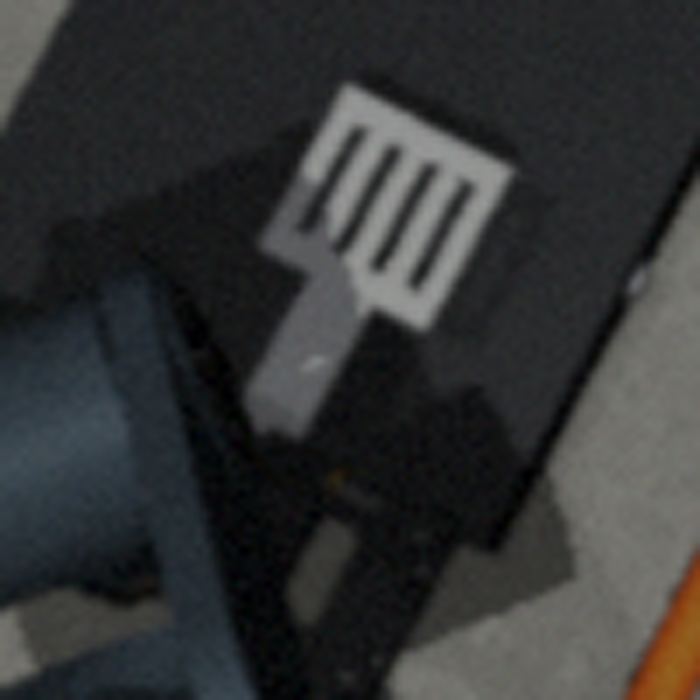

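View pics/s12.png

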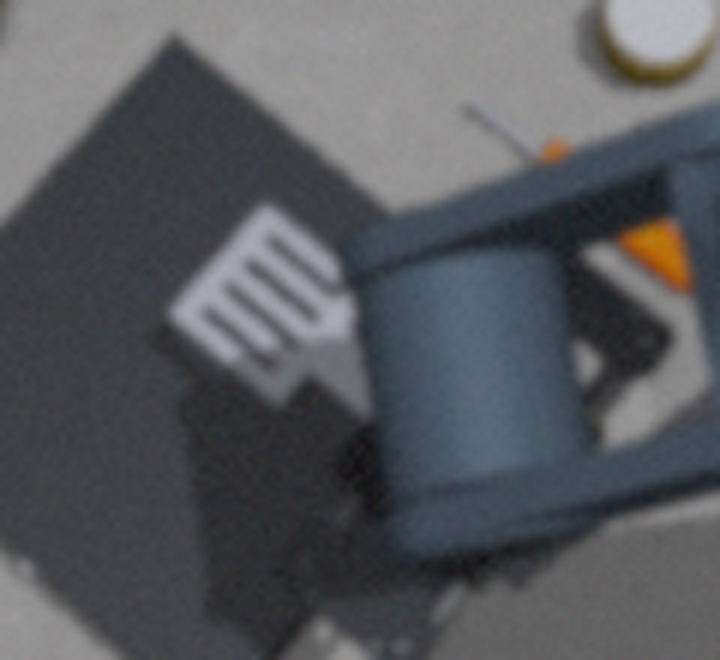

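```bash
cat > m4.py <<'E'
import io,contextlib
with contextlib.redirect_stdout(io.StringIO()):
    from m1 import *
a=lambda u,v:(u/7+150,v/7+170); b=lambda u,v:(u/6+200,v/6+220)
pts=[(t,a(345,83),(.07,.035,0)),(t,a(515,168),(.07,-.035,0)),(t,a(428,332),(0,-.035,0)),(t,a(260,245),(0,.035,0)),(s,b(265,203),(.07,-.035,0)),(s,b(167,312),(.07,.035,0)),(s,b(278,408),(0,.035,0))]
r=lambda p: np.concatenate([proj(c,Ro.from_euler('ZYX',[p[3],p[4],0]).apply(X)+p[:3])-px for c,px,X in pts])
f=least_squares(r,[.53,.28,.11,-.44,0]);print(np.round(f.x,4),np.round(r(f.x),1))
x=f.x; p=np.array([.4337,.3202]);M=Ro.from_euler('ZYX',[x[3],x[4],0]);d=M.apply([1,0,0]);print("tool from mid",(p-x[:2])@d[:2],"mid z rel grasp",x[2]-(.3133-.164))
E
python3 m4.py
```

```text
[ 0.5172  0.2803  0.1427 -0.4438  0.0032] [ 0.5  0.2 -0.3  0.1 -0.3  0.2  0.   0.6 -0.5 -0.2 -0.3  0.1 -0.4 -0.2]
tool from mid -0.09258122981810721 mid z rel grasp -0.006648510610482966
```

```bash
cat >> m4.py <<'E'
for zg in (.1517,.1539,.1493):
    rr=lambda q:r(np.r_[q[0],q[1],zg-.0926*np.sin(q[3]),q[2],q[3]])
    g=least_squares(rr,[.517,.28,-.44,0]);print(zg,np.round(g.x,4),g.cost,np.round(rr(g.x),1))
print(f.cost)
# check flat-on-plate z with first blank images
E
python3 m4.py
```

```text
[ 0.5172  0.2803  0.1427 -0.4438  0.0032] [ 0.5  0.2 -0.3  0.1 -0.3  0.2  0.   0.6 -0.5 -0.2 -0.3  0.1 -0.4 -0.2]
tool from mid -0.09258122981810721 mid z rel grasp -0.006648510610482966
0.1517 [ 0.5171  0.28   -0.4396  0.0601] 0.7512110673444083 [ 0.5  0.4 -0.2  0.1 -0.4  0.1 -0.1  0.5 -0.5 -0.2 -0.2  0.2 -0.4 -0.5]
0.1539 [ 0.5171  0.2799 -0.4385  0.0739] 0.7846110880858062 [ 0.5  0.4 -0.2  0.1 -0.4  0.  -0.2  0.5 -0.5 -0.2 -0.1  0.2 -0.4 -0.5]
0.1493 [ 0.5171  0.2801 -0.4407  0.0448] 0.7252598983725234 [ 0.5  0.3 -0.2  0.1 -0.3  0.1 -0.1  0.5 -0.5 -0.2 -0.2  0.2 -0.4 -0.4]
0.6994040632361089
```

```bash
python3 -c "
from h import *
print(cab(-.3545,-.035,.363)); to(cab(-.3545,-.035,.363),C[2])"
```

```text
[ 0.4534276  -0.01084396  0.363     ]
pos [0.4337 0.3202 0.3133] yaw -0.4373 F [-0.8 -0.4 -1.1] grip 0.0227 t 22.225  -> shift [ 0.158   0.2916 -0.0493] turn 0.9786 q [0.43 0.54 1.73 0.   0.87 2.44]
```

```bash
cat > sim.py <<'E'
import numpy as np, itertools
# vectorised 2D rod vs two rails; x into cabinet, z up from rail top; th>0 = blade up
W=9.81; 
A1=.1*.026; A2=.07*.07*.75
k2=None
m1=A1;m2=A2
# about com (given at 0): strip centre -.05, blade +.035
k2=(m1*(.1**2/12+.05**2)+m2*(.07**2/12+.035**2))/(m1+m2)
def sim(x,z,vx,th,om,mu,e_d=1.0,T=.7,dt=5e-5):
    n=len(x); vz=np.zeros(n); k=4e4; c=2*np.sqrt(k)*.7*e_d  # per unit mass
    rails=[(-.047,-.035),(.037,.049)]
    corners=[(a,0.) for r in rails for a in r]+[(a,-.012) for r in rails for a in r]
    hit=np.zeros(n,bool)
    for i in range(int(T/dt)):
        cs,sn=np.cos(th),np.sin(th)
        fx=np.zeros(n);fz=-W*np.ones(n);ta=np.zeros(n)
        # rail top corners (and tops) vs rod line, only upper corners
        for (cx,cz) in corners[:4]:
            dx,dz=cx-x,cz-z
            s=dx*cs+dz*sn; d=-dx*sn+dz*cs   # d>0: corner above line
            on=(s>-.1)&(s<.07)&(d>-.0)&(d<.006)
            px,pz=s*cs,s*sn
            ux=vx-om*pz; uz=vz+om*px
            vn=-ux*sn+uz*cs; vt=ux*cs+uz*sn
            N=np.where(on,np.maximum(k*d-c*vn,0),0); F=-mu*N*np.tanh(vt/.005)
            gx=-N*sn+F*cs; gz=N*cs+F*sn
            fx+=gx;fz+=gz;ta+=px*gz-pz*gx
        # rod tips vs rails boxes
        for s in(-.1,.07):
            px,pz=s*cs,s*sn; X=x+px;Z=z+pz
            ux=vx-om*pz; uz=vz+om*px
            for a,b in rails:
                ins=(X>a)&(X<b)&(Z<0)&(Z>-.012)
                dt_=-Z; df=X-a; db=b-X
                top=ins&(dt_<df)&(dt_<db); fr=ins&~top&(df<db); bk=ins&~top&~fr
                N=np.where(top,np.maximum(k*dt_-c*uz,0),0);F=-mu*N*np.tanh(ux/.005)
                fz+=N;fx+=F;ta+=px*N-pz*F
                N=np.where(fr,np.maximum(k*df+c*ux,0),0);F=-mu*N*np.tanh(uz/.005)
                fx-=N;fz+=F;ta+=px*F+pz*N
                N=np.where(bk,np.maximum(k*db-c*ux,0),0)
                fx+=N;ta+=-pz*N
        vx=vx+fx*dt;vz=vz+fz*dt;om=om+ta/k2*dt
        x=x+vx*dt;z=z+vz*dt;th=th+om*dt
    return x,z,th
if __name__=="__main__":
    print(k2**.5)
    G=np.array(list(itertools.product([-.095,-.085,-.078],[.45,.5],[-.07,0,.06],[-1.5,-.5],[.3,.5])))
    for h in(.02,.03,.04,.05,.06,.07,.085,.1):
      for ed in(1.,.3):
        x,z,th=sim(G[:,0].copy(),np.full(len(G),h),G[:,1].copy(),G[:,2].copy(),G[:,3].copy(),G[:,4],ed)
        ok=(abs(th)<.03)&(abs(z)<.004)
        print(h,ed,"ok",ok.mean(),"by pitch",[round(ok[G[:,2]==p].mean(),2) for p in(-.07,0,.06)],"by x",[round(ok[G[:,0]==p].mean(),2) for p in(-.095,-.085,-.078)],"x",np.round(np.percentile(x[ok],[0,50,100]),3) if ok.any() else '')
E
python3 sim.py
```

```text
0.048349930749204344
0.02 1.0 ok 0.19444444444444445 by pitch [np.float64(0.17), np.float64(0.21), np.float64(0.21)] by x [np.float64(0.0), np.float64(0.08), np.float64(0.5)] x [-0.044 -0.033 -0.023]
0.02 0.3 ok 0.16666666666666666 by pitch [np.float64(0.21), np.float64(0.17), np.float64(0.12)] by x [np.float64(0.0), np.float64(0.08), np.float64(0.42)] x [-0.045 -0.029 -0.019]
0.03 1.0 ok 0.25 by pitch [np.float64(0.12), np.float64(0.25), np.float64(0.38)] by x [np.float64(0.0), np.float64(0.33), np.float64(0.42)] x [-0.045 -0.034 -0.023]
0.03 0.3 ok 0.2777777777777778 by pitch [np.float64(0.21), np.float64(0.33), np.float64(0.29)] by x [np.float64(0.0), np.float64(0.38), np.float64(0.46)] x [-0.046 -0.031 -0.018]
0.04 1.0 ok 0.2222222222222222 by pitch [np.float64(0.08), np.float64(0.21), np.float64(0.38)] by x [np.float64(0.08), np.float64(0.46), np.float64(0.12)] x [-0.044 -0.033 -0.02 ]
0.04 0.3 ok 0.1527777777777778 by pitch [np.float64(0.08), np.float64(0.12), np.float64(0.25)] by x [np.float64(0.08), np.float64(0.29), np.float64(0.08)] x [-0.045 -0.028 -0.018]
0.05 1.0 ok 0.31
[... 1072 characters left out ...]
ok 0.6666666666666666 by pitch [np.float64(0.58), np.float64(0.67), np.float64(0.75)] by x [np.float64(0.08), np.float64(0.92), np.float64(1.0)] x [-0.029 -0.018 -0.004]
0.085 0.3 ok 0.4444444444444444 by pitch [np.float64(0.42), np.float64(0.5), np.float64(0.42)] by x [np.float64(0.0), np.float64(0.5), np.float64(0.83)] x [-0.031 -0.02  -0.007]
0.1 1.0 ok 0.8333333333333334 by pitch [np.float64(0.79), np.float64(0.83), np.float64(0.88)] by x [np.float64(0.5), np.float64(1.0), np.float64(1.0)] x [-0.032 -0.014  0.004]
0.1 0.3 ok 0.5972222222222222 by pitch [np.float64(0.58), np.float64(0.5), np.float64(0.71)] by x [np.float64(0.08), np.float64(0.71), np.float64(1.0)] x [-0.031 -0.016  0.001]
```

```bash
cat > sim2.py <<'E'
from sim import *
for h in(.1,.115,.13,.15,.17):
  for tgt in((-.167,-.139) if h>=.15 else (-.167,)):
   for v in(.2,.3,.4,.5):
    out=[]
    for ed in(1.,.3):
        G=np.array(list(itertools.product([-.006,0.,.006],[.94,1.],[-.07,-.03,.02],[-1.5,-.5],[.3,.5])))
        x0=tgt-.0165*v/.5+.0926+G[:,0]
        x,z,th=sim(x0.copy(),np.full(len(G),h),v*G[:,1],G[:,2].copy(),G[:,3].copy(),G[:,4],ed)
        ok=(abs(th)<.03)&(abs(z)<.004)&(x<.045)
        out+=[round(ok.mean(),2),np.round(np.percentile(x[ok],[0,50,100]),3).tolist() if ok.any() else '']
    print(h,tgt,v,*out)
E
python3 sim2.py
```

```text
Still running in the background as job /tmp/bash_jobs.1000/06e432dd59e6 (pid 1999). You'll get a notice when it ends.
```

Edit , replacing
```

```
with
```

```

```bash
cat /tmp/bash_jobs.1000/06e432dd59e6/stdout
```

```text
(no output)
```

Edit , replacing
```

```
with
```

```

```bash
cat /tmp/bash_jobs.1000/06e432dd59e6/stdout
```

```text
0.1 -0.167 0.2 0.0  0.0 
0.1 -0.167 0.3 0.1 [-0.041, -0.04, -0.032] 0.22 [-0.041, -0.027, -0.013]
0.1 -0.167 0.4 0.24 [-0.039, -0.026, -0.024] 0.08 [-0.031, -0.026, -0.016]
0.1 -0.167 0.5 0.78 [-0.032, -0.019, -0.007] 0.4 [-0.033, -0.022, -0.013]
0.115 -0.167 0.2 0.01 [-0.033, -0.033, -0.033] 0.07 [-0.032, -0.027, -0.02]
0.115 -0.167 0.3 0.14 [-0.041, -0.039, -0.032] 0.29 [-0.033, -0.026, -0.007]
0.115 -0.167 0.4 0.35 [-0.033, -0.024, -0.021] 0.01 [-0.011, -0.011, -0.011]
0.115 -0.167 0.5 0.94 [-0.031, -0.015, 0.001] 0.58 [-0.033, -0.018, -0.003]
0.13 -0.167 0.2 0.04 [-0.042, -0.042, -0.033] 0.21 [-0.039, -0.023, -0.005]
0.13 -0.167 0.3 0.11 [-0.041, -0.04, -0.033] 0.29 [-0.032, -0.022, -0.003]
0.13 -0.167 0.4 0.5 [-0.029, -0.022, -0.016] 0.08 [-0.031, -0.028, -0.027]
0.13 -0.167 0.5 1.0 [-0.023, -0.011, 0.008] 0.81 [-0.03, -0.014, 0.004]
0.15 -0.167 0.2 0.15 [-0.042, -0.039, -0.031] 0.31 [-0.032, -0.016, 0.001]
0.15 -0.167 0.3 0.08 [-0.042, -0.04, -0.038] 0.18 [-0.029, -0.021, -0.002]
0.15 -0.167 0.4 0.76 [-0.032, -0.018, -0.009] 0.19 [-0.031, -0.019, -0.012]
0.15 -0.167 0.5 1.0 [-0
[... 219 characters left out ...]
-0.001, 0.01, 0.033] 0.99 [-0.006, 0.005, 0.031]
0.15 -0.139 0.5 0.85 [0.013, 0.025, 0.044] 0.79 [0.006, 0.017, 0.039]
0.17 -0.167 0.2 0.12 [-0.045, -0.038, -0.032] 0.33 [-0.032, -0.016, 0.007]
0.17 -0.167 0.3 0.03 [-0.032, -0.031, -0.029] 0.04 [-0.025, -0.018, -0.016]
0.17 -0.167 0.4 0.88 [-0.031, -0.013, -0.004] 0.46 [-0.037, -0.02, -0.007]
0.17 -0.167 0.5 1.0 [-0.01, 0.002, 0.028] 1.0 [-0.022, -0.004, 0.033]
0.17 -0.139 0.2 0.69 [-0.031, -0.015, -0.008] 0.25 [-0.03, -0.025, -0.015]
0.17 -0.139 0.3 1.0 [-0.011, -0.002, 0.009] 1.0 [-0.032, -0.009, 0.005]
0.17 -0.139 0.4 0.99 [0.003, 0.015, 0.039] 0.96 [-0.005, 0.006, 0.043]
0.17 -0.139 0.5 0.75 [0.018, 0.03, 0.043] 0.68 [0.001, 0.016, 0.04]
```

```bash
python3 -c "
from h import *
to(cab(-.300,-.035,.45),C[2])"
```

```text
pos [0.4337 0.3202 0.3133] yaw -0.4373 F [-0.8 -0.4 -1.1] grip 0.0227 t 22.225  -> shift [ 0.1882  0.3371 -0.1362] turn 0.9786 q [0.43 0.54 1.73 0.   0.87 2.44]
```

Emit:
servo_tool --steps '[0.0, 0.0, 0.01, -0.03, 0, 0.0, 0.025, 0.045, -0.06, 0.15, 0.0, 0.05, 0.09, -0.085, 0.3, 0.0, 0.075, 0.135, -0.105, 0.45, 0.0, 0.1, 0.18, -0.12, 0.6, 0.0, 0.125, 0.225, -0.13, 0.75, 0.0, 0.15, 0.27, -0.136, 0.87, 0.0, 0.17, 0.305, -0.136, 0.94, 0.0, 0.188, 0.337, -0.136, 0.9786, 0.0, 0.188, 0.337, -0.136, 0.9786, 0.0, 0.188, 0.337, -0.136, 0.9786]' --force 60

```text
time: 23.6
position: [0.4615, -0.0641, 0.4499]
tool_rot: [0.76, -0.65, -0.002, 0.0]
ft_force: [-0.1, -0.4, -0.6]
grip_width: 0.0227
```

```bash
python3 -c "
from h import *
t=camera('top');s=camera('side')
crop(t,265,125,535,305,2.9,'pics/t13.png');crop(s,210,10,420,220,3.4,'pics/s13.png');to(cab(-.3,-.035,.45),C[2])
o=get_obs();print(incab(o['position']))
"
```

```text
pos [ 0.4616 -0.0635  0.4503] yaw -1.4144 F [-0.4  0.7 -1.6] grip 0.0228 t 23.7  -> shift [ 0.0012 -0.0001  0.0003] turn 0.0015 q [-0.38  0.25  1.76  0.    1.13  2.61]
[-0.3012 -0.0351  0.4503]
```

View pics/t13.png

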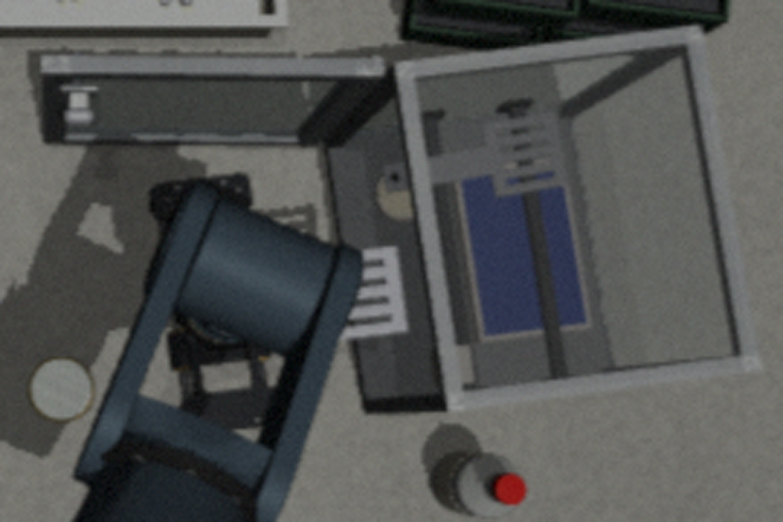

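View pics/s13.png

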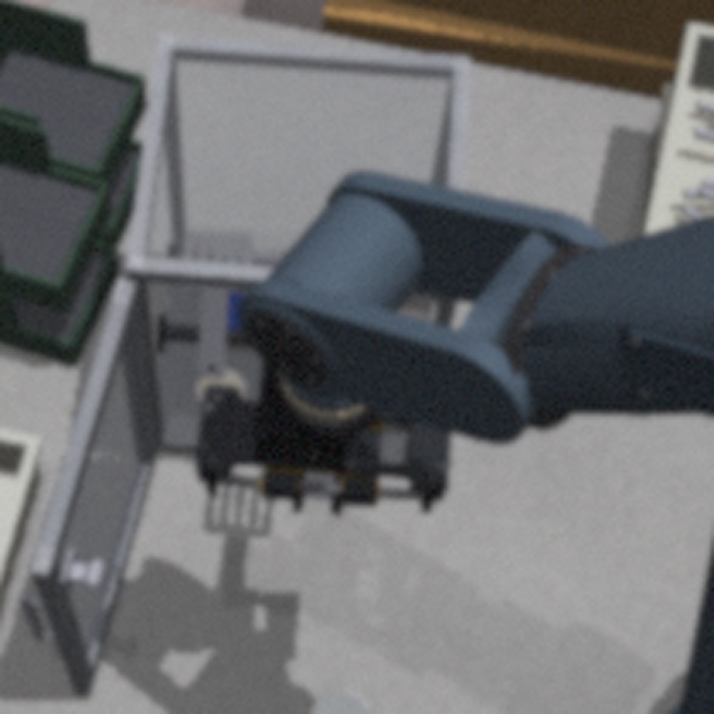

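```bash
python3 -c "
from h import *
import pickle
t,s=pickle.load(open('c0.pkl','rb'))
for z in(.26,.27,.28,.29,.3):
    a=incab(onz(t,(398/2.9+265,248/2.9+125),z));b=incab(onz(t,(407/2.9+265,332/2.9+125),z));print(z,a[:2],b[:2],a[1]-b[1])
"
```

```text
0.26 [-0.1313 -0.0018] [-0.1344 -0.0716] 0.0698
0.27 [-0.1337 -0.0026] [-0.1369 -0.0719] 0.0693
0.28 [-0.1362 -0.0035] [-0.1393 -0.0722] 0.0687
0.29 [-0.1387 -0.0043] [-0.1417 -0.0724] 0.06810000000000001
0.3 [-0.1412 -0.0052] [-0.1442 -0.0727] 0.0675
```

Emit:
servo_tool --steps '[0.0, 0.05, 0, 0, 0, 0.0, 0.1005, 0, 0, 0, 0.087, 0.151, 0, 0, 0, 0.087, 0.151, 0, 0, 0, 0.087, 0.148, 0, 0, 0, 0.087, 0.148, 0, 0, 0]' --force 60

```text
time: 24.45
position: [0.4844, -0.2087, 0.4509]
tool_rot: [0.761, -0.649, -0.001, -0.0]
ft_force: [-1.0, -0.3, -1.0]
grip_width: 0.0551
```

```bash
python3 -c "
from h import *
t=camera('top');s=camera('side')
crop(t,345,125,535,285,4,'pics/t14.png');crop(s,210,10,420,220,3.4,'pics/s14.png')
";python3 st.py
```

```text
24.55 [-0.1537 -0.0348  0.4512] [0.37 1.26 0.97] [0.078 0.004 0.022] [-5.000e-02 -3.523e+01 -1.779e+01 -3.000e-02 -7.000e-02  0.000e+00] 0.0627271470953171
```

View pics/t14.png

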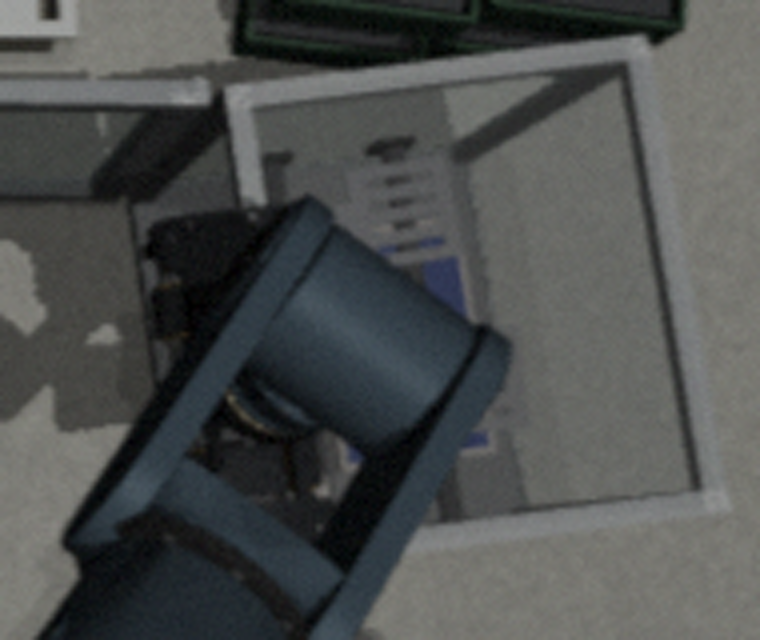

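View pics/s14.png

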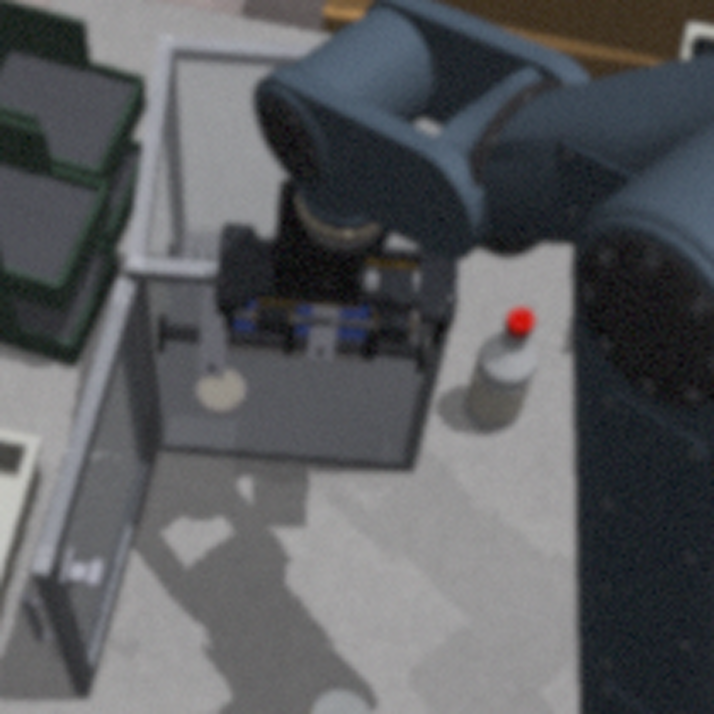

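Emit:
servo_tool --steps '[0.087, -0.05, 0, 0, 0, 0.087, -0.1, 0, 0, 0, 0.087, -0.15, 0, 0, 0, 0.087, -0.17, 0.05, 0, 0, 0.087, -0.19, 0.1, 0, 0, 0.087, -0.19, 0.1, 0, 0]'

```text
time: 25.3
position: [0.3524, -0.0359, 0.4504]
tool_rot: [0.76, -0.65, -0.002, 0.001]
ft_force: [0.6, 0.7, 0.8]
grip_width: 0.0867
```

```bash
python3 -c "
from h import *
t=camera('top');s=camera('side')
crop(t,345,125,535,285,4,'pics/t15.png');crop(s,220,10,380,190,3.8,'pics/s15.png')
";python3 tt.py
```

```text
25.4 [-0.3427 -0.135   0.4516] dq [-0.005  0.028 -0.049 -0.001 -0.004  0.   ] 0.087
25.45 [-0.3421 -0.1343  0.4516] dq [-0.003  0.023 -0.023  0.     0.006 -0.001] 0.0874
```

View pics/t15.png

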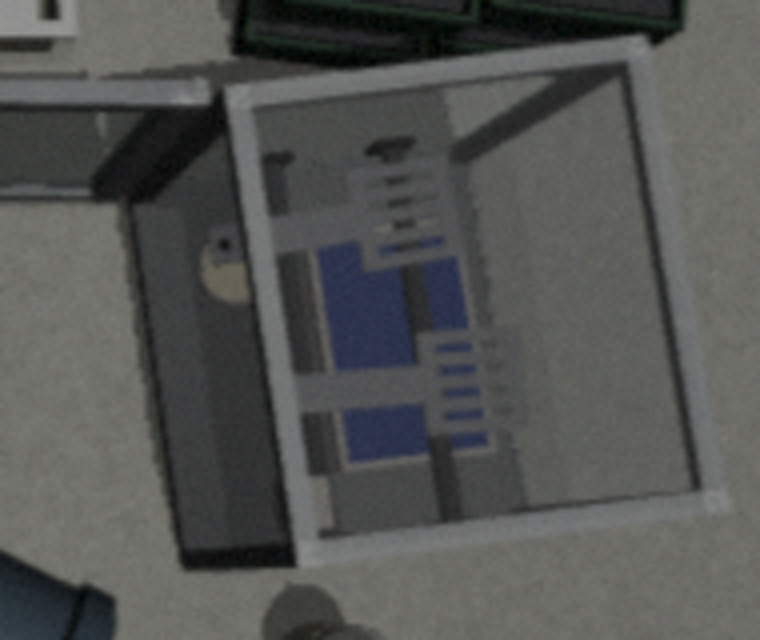

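View pics/s15.png

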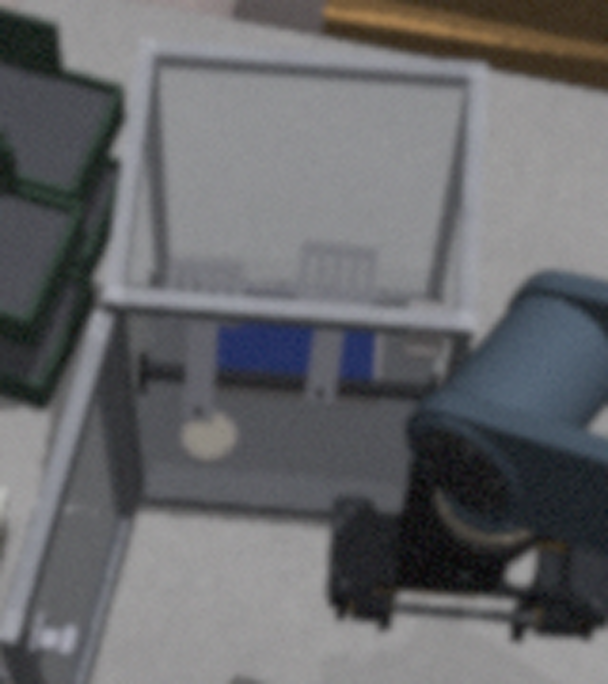

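```bash
python3 -c "
from h import *
import pickle
t,s=pickle.load(open('c0.pkl','rb'))
for n,p in dict(shL=(417,335),shR=(428,432),tipL=(507,325),tipR=(525,415),stripL=(300,376),stripR=(305,412),st_shR=(364,270),st_tipR=(458,257),st_tail=(223,243)).items(): print(n,incab(onz(t,(p[0]/4+345,p[1]/4+125),.1125)))
for n,p in dict(tailL=(308,400),tailR=(335,398),tipL=(305,243),tipR=(376,246),st_tailL=(183,415),st_tailR=(211,415)).items(): print('s',n,incab(onz(s,(p[0]/3.8+220,p[1]/3.8+10),.1125)))
"
python3 - <<'E'
E
```

```text
shL [ 0.032  -0.0004  0.1125]
shR [ 0.0288 -0.0661  0.1125]
tipL [ 0.0936 -0.0014  0.1125]
tipR [ 0.0956 -0.0631  0.1125]
stripL [-0.0508 -0.0179  0.1125]
stripR [-0.0512 -0.0423  0.1125]
st_shR [0.0034 0.0478 0.1125]
st_tipR [0.0682 0.0486 0.1125]
st_tail [-0.0886  0.0781  0.1125]
s tailL [-0.0682 -0.0209  0.1125]
s tailR [-0.064  -0.0446  0.1125]
s tipL [ 0.0976 -0.0057  0.1125]
s tipR [ 0.1002 -0.0711  0.1125]
s st_tailL [-0.0934  0.088   0.1125]
s st_tailR [-0.0912  0.0634  0.1125]
```

```bash
cat > door.py <<'E'
from h import *
H=np.array([-.132,.137])
YAW=-.9
def pt(th,rho,extra=0,z=.445):
    u=np.array([-np.sin(th),-np.cos(th)]);n=np.array([-np.cos(th),np.sin(th)])
    a=YAW-C[2]; ex=np.array([np.cos(a),np.sin(a)]);ey=np.array([-np.sin(a),np.cos(a)])
    d=.007+abs(n@ex)*.0095+abs(n@ey)*.015+extra
    p=H+rho*u+n*d; return cab(p[0],p[1],z)
if __name__=="__main__":
    print("hinge",cab(*H,0)); P=pt(1.70,.225,.045); print(P, np.hypot(*P[:2]))
    to([.352,-.036,.53],None); to([P[0],P[1],.53],YAW)
E
python3 door.py
```

```text
hinge [ 0.65769512 -0.20414433  0.        ]
[0.72158964 0.02257194 0.445     ] 0.7219425876090005
pos [ 0.3573 -0.0384  0.4516] yaw -1.4152 F [-0.1 -0.5 -0.5] grip 0.0874 t 25.45  -> shift [-0.0031  0.0046 -0.0784] turn 0 q [-0.42  0.08  1.98  0.    1.08  2.56]
pos [ 0.3573 -0.0384  0.4516] yaw -1.4152 F [-0.1 -0.5 -0.5] grip 0.0874 t 25.45  -> shift [-0.0037 -0.3696 -0.0774] turn -0.5152 q [-0.42  0.08  1.98  0.    1.08  2.56]
```

Emit:
servo_tool --steps '[0.0, 0, -0.04, -0.05, 0, 0.0, 0, -0.09, -0.077, -0.05, 0.0, -0.002, -0.15, -0.077, -0.2, 0.0, -0.002, -0.21, -0.077, -0.35, 0.0, -0.003, -0.27, -0.077, -0.5, 0.0, -0.0037, -0.33, -0.077, -0.515, 0.0, -0.0037, -0.37, -0.077, -0.515, 0.0, -0.0037, -0.37, -0.077, -0.515, 0.0, -0.0037, -0.37, -0.077, -0.515]' --force 20

```text
time: 26.58
position: [0.7219, 0.0224, 0.5269]
tool_rot: [0.9, -0.435, -0.001, 0.0]
ft_force: [-0.4, -0.5, 0.7]
grip_width: 0.0055
```

```bash
python3 -c "
from door import *
to([0.7216,.0226,.445],YAW)
t=camera('top');s=camera('side')
cv2.imwrite('pics/t16.png',t['pixels']);crop(s,150,10,380,220,3.4,'pics/s16.png')"
```

```text
pos [0.7219 0.0224 0.5269] yaw -0.9007 F [-0.4 -0.5  0.7] grip 0.0055 t 26.575  -> shift [-0.0003 -0.      0.0819] turn -0.0007 q [-0.12  0.58  0.99 -0.    1.57  2.35]
```

View pics/t16.png

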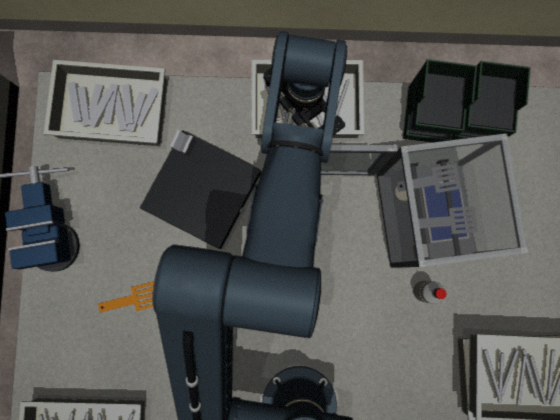

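View pics/s16.png

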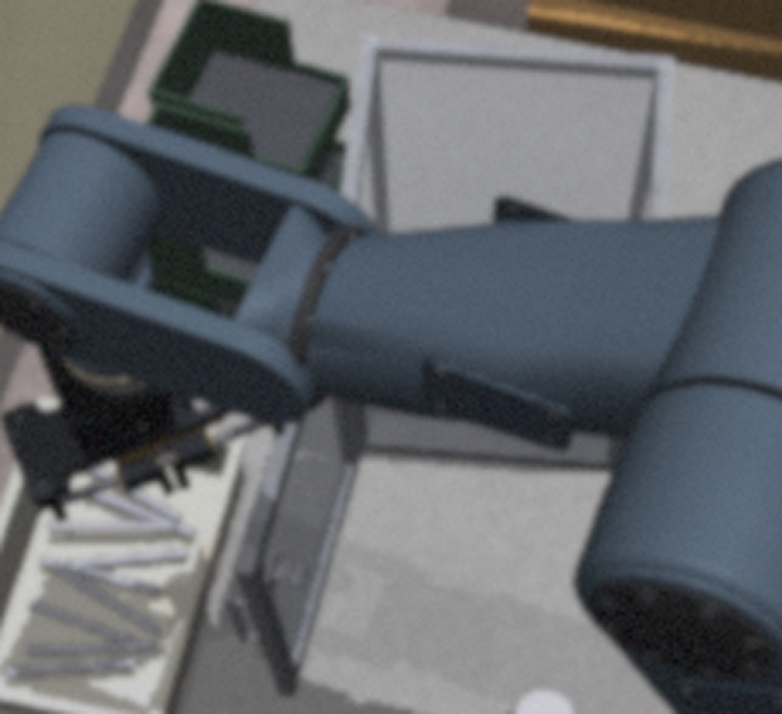

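Emit:
servo_tool --steps '[0.0, 0, 0, 0.05, 0, 0.0, 0, 0, 0.082, 0, 0.0, 0, 0, 0.082, 0]'

```text
time: 27.05
position: [0.7201, 0.0222, 0.4435]
tool_rot: [0.9, -0.436, -0.003, 0.001]
ft_force: [-0.7, 0.2, -0.2]
grip_width: 0.0008
```

```bash
cat > arc.py <<'E'
from door import *
import sys
o=get_obs(); m=Ro.from_quat(o["tool_rot"]).as_matrix()
print(o['time'],o['position'],incab(o['position']))
for th in map(float,sys.argv[2:]):
    p=pt(th,float(sys.argv[1])); d=m.T@(p-o['position']); print(th,np.round(d[:2],3),'r',round(np.hypot(*p[:2]),3))
E
python3 arc.py .225 1.70 1.6 1.5 1.4 1.3 1.2 1.1 1.0 .9 .8 .7 .6 .5 .4 .3 .2 .1 0
```

```text
27.05 [0.7200919  0.02218792 0.44349382] [-0.346   0.2336  0.4435]
1.7 [-0.026  0.035] r 0.677
1.6 [-0.041  0.052] r 0.654
1.5 [-0.054  0.071] r 0.632
1.4 [-0.065  0.091] r 0.609
1.3 [-0.074  0.112] r 0.587
1.2 [-0.081  0.134] r 0.565
1.1 [-0.085  0.157] r 0.544
1.0 [-0.087  0.18 ] r 0.526
0.9 [-0.087  0.201] r 0.509
0.8 [-0.085  0.223] r 0.495
0.7 [-0.081  0.245] r 0.483
0.6 [-0.074  0.266] r 0.473
0.5 [-0.065  0.287] r 0.466
0.4 [-0.055  0.307] r 0.463
0.3 [-0.042  0.326] r 0.463
0.2 [-0.027  0.344] r 0.466
0.1 [-0.01  0.36] r 0.473
0.0 [0.008 0.374] r 0.483
```

Emit:
servo_tool --steps '[0.0, -0.015, 0.02, 0, 0, 0.0, -0.026, 0.035, 0, 0, 0.0, -0.041, 0.052, 0, 0, 0.0, -0.054, 0.071, 0, 0, 0.0, -0.065, 0.091, 0, 0, 0.0, -0.074, 0.112, 0, 0, 0.0, -0.081, 0.134, 0, 0, 0.0, -0.085, 0.157, 0, 0, 0.0, -0.087, 0.18, 0, 0, 0.0, -0.087, 0.201, 0, 0, 0.0, -0.085, 0.223, 0, 0, 0.0, -0.083, 0.234, 0, 0]'

```text
time: 28.55
position: [0.4859, -0.0587, 0.4472]
tool_rot: [0.9, -0.436, 0.001, -0.0]
ft_force: [-1.1, 0.2, -0.5]
grip_width: 0.0005
```

```bash
python3 arc.py .225 .75 .65 .55 .45 .35 .25 .2 .15 .1 .05 0 -.03; python3 -c "
from door import *
t=camera('top');cv2.imwrite('pics/t17.png',t['pixels']);print(get_obs()['q'])"
```

```text
28.55 [ 0.48588749 -0.05866618  0.44723588] [-0.3022 -0.0103  0.4472]
0.75 [-0.001  0.   ] r 0.488
0.65 [0.004 0.022] r 0.477
0.55 [0.012 0.043] r 0.469
0.45 [0.022 0.063] r 0.464
0.35 [0.034 0.083] r 0.462
0.25 [0.047 0.101] r 0.464
0.2 [0.055 0.11 ] r 0.466
0.15 [0.063 0.118] r 0.469
0.1 [0.072 0.126] r 0.473
0.05 [0.081 0.133] r 0.478
0.0 [0.09 0.14] r 0.483
-0.03 [0.096 0.144] r 0.487
[-3.49920100e-01  2.90027667e-01  1.71225751e+00 -9.65094883e-04
  1.13813468e+00  2.12335552e+00]
```

View pics/t17.png

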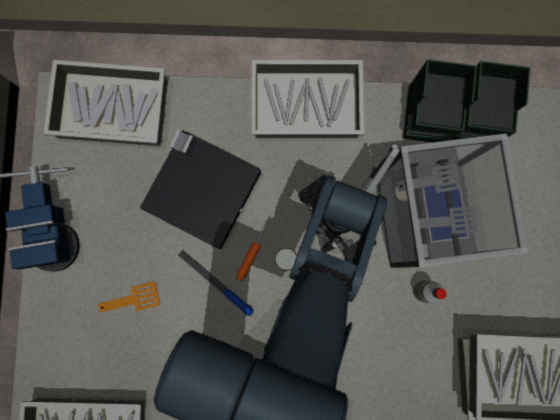

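Emit:
servo_tool --steps '[0.0, 0.004, 0.022, 0, 0, 0.0, 0.012, 0.043, 0, 0, 0.0, 0.022, 0.063, 0, 0, 0.0, 0.034, 0.083, 0, 0, 0.0, 0.047, 0.101, 0, 0, 0.0, 0.055, 0.11, 0, 0, 0.0, 0.063, 0.118, 0, 0, 0.0, 0.068, 0.122, 0, 0, 0.0, 0.072, 0.126, 0, 0, 0.0, 0.076, 0.129, 0, 0, 0.0, 0.081, 0.133, 0, 0, 0.0, 0.081, 0.133, 0, 0]'

```text
time: 30.1
position: [0.4329, -0.2035, 0.4459]
tool_rot: [0.9, -0.435, -0.0, -0.001]
ft_force: [1.8, 2.4, -0.2]
grip_width: 0.0003
```

```bash
python3 st.py; python3 arc.py .225 .05 0 -.03; python3 -c "
from door import *
t=camera('top');crop(t,345,125,535,285,4,'pics/t18.png')"
```

```text
30.1 [-0.1673 -0.085   0.4459] [ 1.77  2.37 -0.22] [ 0.438 -0.13  -0.013] [-1.500e+00 -3.111e+01 -1.736e+01 -6.200e-01 -2.500e-01 -1.000e-02] 0.0003414972544096952
30.1 [ 0.43286013 -0.20348296  0.44590493] [-0.1673 -0.085   0.4459]
0.05 [0.    0.002] r 0.478
0.0 [0.01  0.009] r 0.483
-0.03 [0.015 0.013] r 0.487
```

View pics/t18.png

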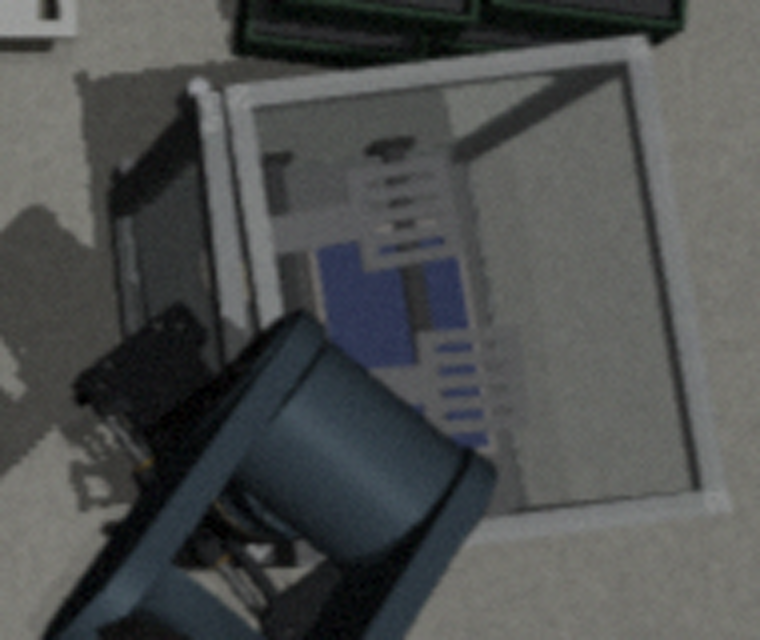

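Emit:
servo_tool --steps '[0.0, 0.003, 0.003, 0, 0, 0.0, 0.006, 0.006, 0, 0, 0.0, 0.009, 0.008, 0, 0, 0.0, 0.009, 0.008, 0, 0]'

```text
time: 30.65
position: [0.4317, -0.2146, 0.4458]
tool_rot: [0.9, -0.436, -0.002, -0.003]
ft_force: [1.6, 9.2, 2.6]
grip_width: 0.0005
```

```bash
python3 st.py
```

```text
30.65 [-0.1565 -0.0879  0.4458] [1.63 9.15 2.63] [ 1.255e+00 -2.340e-01  1.000e-03] [-4.510e+00 -2.989e+01 -1.853e+01 -1.850e+00 -1.190e+00 -2.000e-02] 0.0005466473644121046
```

Emit:
servo_tool --steps '[0.0, 0.002, 0.002, 0, 0, 0.0, 0.004, 0.004, 0, 0, 0.0, 0.004, 0.004, 0, 0]'

```text
time: 31.02
position: [0.4314, -0.2167, 0.4458]
tool_rot: [0.9, -0.436, -0.003, -0.008]
ft_force: [6.7, 23.4, 8.5]
grip_width: 0.0005
```

```bash
python3 st.py
```

```text
31.025 [-0.1545 -0.0885  0.4458] [ 6.66 23.42  8.5 ] [ 3.081 -0.816 -0.014] [-1.153e+01 -2.746e+01 -2.006e+01 -4.940e+00 -2.670e+00 -1.000e-02] 0.0005423285989090789
```

Emit:
servo_tool --steps '[0.0, -0.02, -0.02, 0, 0, 0.0, -0.06, -0.05, 0, 0, 0.0, -0.1, -0.08, 0, 0, 0.0, -0.14, -0.11, 0, 0, 0.0, -0.17, -0.13, 0, 0, 0.0, -0.17, -0.13, 0, 0]'

```text
time: 31.78
position: [0.4272, -0.0063, 0.446]
tool_rot: [0.901, -0.434, 0.0, 0.0]
ft_force: [1.2, -0.5, 0.0]
grip_width: 0.0006
```

```bash
python3 st.py; python3 -c "
from door import *
t=camera('top');s=camera('side');crop(t,345,125,535,285,4,'pics/t19.png');crop(s,220,10,380,190,3.8,'pics/s19.png');cv2.imwrite('pics/tf.png',t['pixels'])"
```

```text
31.775 [-0.3631 -0.0603  0.446 ] [ 1.19 -0.45  0.04] [ 0.051  0.032 -0.031] [ 1.020e+00 -2.729e+01 -1.618e+01  1.500e-01  1.000e-02  1.100e-01] 0.0006029828325602418
```

View pics/t19.png

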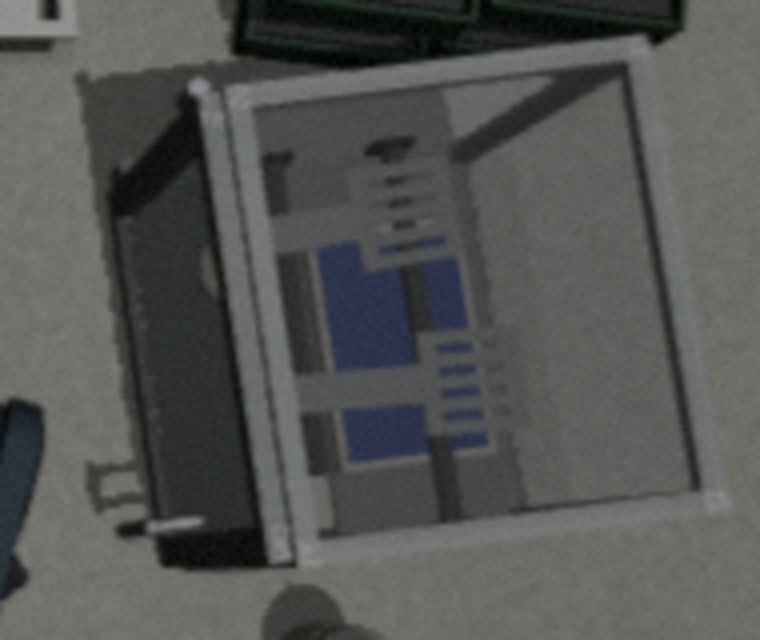

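View pics/s19.png

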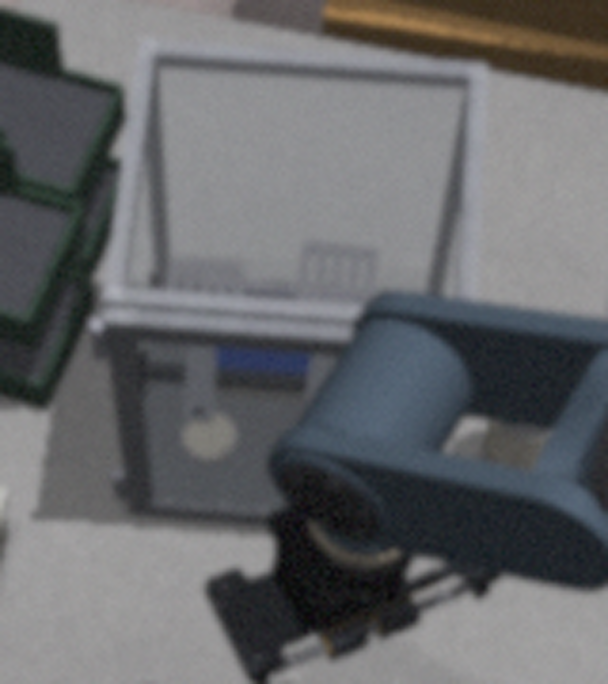

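```bash
python3 -c "
from h import *
import pickle
t0,s0=pickle.load(open('c0.pkl','rb'));t=camera('top')
d=cv2.absdiff(cv2.GaussianBlur(t0['pixels'],(5,5),0),cv2.GaussianBlur(t['pixels'],(5,5),0)).max(2)
for n,(u,v) in dict(tin=(285,259),oiler=(433,292),file=(225,287),deb=(250,258),vb=(181,143),orange=(130,298),stored=(446,180)).items(): print(n,int(d[v-12:v+12,u-12:u+12].max()))
cv2.imwrite('pics/final.png',t['pixels'])"
```

```text
tin 107
oiler 60
file 56
deb 60
vb 5
orange 5
stored 4
```

View pics/final.png

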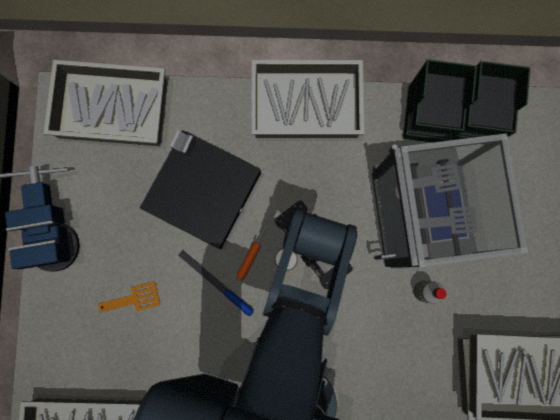

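The top view shows the door shut and parallel to the cabinet front. Both blanks lie side by side on the rails, around pixels (446,180) and (460,215). The bystanders sit where they were; the pixel changes near them are shadow or the arm passing in front.

```bash
python3 -c "
from rig import hand_in; print(hand_in())"
```

```text
the job is handed in; nothing more can be done
None
```

The blank is flat across both rails, the door is shut on its catch, and the job was handed in after about 32 s of the 72 s allowed.

- **Slide and grasp:** I dragged the steel blank with a closed fingertip at about 10 N until its handle stuck out about 33 mm past the front edge. I tried three grips; 8 mm of handle in the pads let the blade droop, so I used about 16 mm.
- **Placing was a short throw, not a set-down:** with the tool pointing straight down, the wrist stopped at the cabinet's front bar. That left the blank's balance point about 20 mm short of the front rail, so letting go there would have dropped it. I released it moving at about 0.4 m/s, some 17 cm above the rails, and it landed flat and straight.
- **Contact with the bar:** while finding that limit the arm pressed on the front bar twice, with about 22 N and then roughly 31 N, the second estimated from joint torque. Both are under the 40 N limit.
- **Where the blank lies:** its balance point is about 3 cm deeper than `rack_mid` and 1 cm to the right (x ≈ +29, y ≈ -34 mm in cabinet axes). It rests on both rails, wholly inside, with about 48 mm clear to the stored blank, which did not move.
- **Door:** I pushed it shut with closed fingers on the top of its outer face until the force rose to about 25 N at the stop. After I backed off it stayed parallel to the cabinet front within about 0.01 rad. I take that as snapped shut, since there is no direct angle reading.
- **Bystanders:** the V-block, orange look-alike and stored blank were unchanged in the picture comparison. The tin, file, deburrer and oiler areas failed that comparison, but only because the arm or its shadow was over them; they look unmoved.

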